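# Park the lock plunger of a watch press and slide out the carriage

## Task

Unlock the carriage of the little green watch press: pull the red spring knob up, twist it counter-clockwise (seen from above) to the stop you feel and let it down into its rest notch so that it stays up by itself, without forcing it against any of its stops. Then slide the carriage by its black-capped post gently all the way to the rubber stop at the other end of the rails and let go. Leave the watch movement in its holder and everything else where it is.

Things in the scene. Friction and masses are not known exactly. Their poses are not given: they have to be found in the camera images.
- press_base: the press: green plate 170 mm (its x) by 370 mm (its y), 12 mm thick, fixed to the bench, two steel rails along y. Origin: on the bench, midway between the rails; plate from y = -170 to +200 mm; x away from the robot at yaw 0, y is the way the carriage slides out, z up. At y = -55 a press head reaches over the carriage, its top 94 mm above the bench. The knob's vertical axis is at x = 0, y = -120
- pull_knob: spring plunger: red T-grip 44 mm long (its x), 14 thick (its y), 26 high, underside 100 mm above the bench when down, on an 8 mm shank with a 4 mm cross pin (37 mm long, along x, below the grip). Origin: on the turning axis, at bench height when down; rises and turns with the knob, at yaw -40 degrees to the base at the start. A spring pulls it down, 5 N when down, 9.5 N at 18 mm up; it turns with slight friction
- knob_grip (a point): point on the turning axis in the red T-grip, 8 mm below its top, 118 mm above the bench when down: the height to grip at. The brass collar below reaches up to 90 mm above the bench and 18 mm from the axis
- plunger (a joint): how far the knob is pulled up, m: 0 down (lock pin 10 mm deep in the carriage); above 0.010 the carriage is free; 0.012 sitting in the rest notch; 0.016 standing on the rim between slot and notch: it must be lifted above this to be twisted, and on the rim it is not yet parked; about 0.020 hard upper stop
- bracket: green bracket over the carriage's tail (origin on the turning axis, on the bench) with a brass collar, 36 mm across, under the grip. Collar: deep slot, rim, then counter-clockwise a rest notch 4 mm below the rim, then a tall stop wall. Clamped at a hidden angle: the notch's middle is 30 to 78 degrees counter-clockwise of the knob's start, the pin meets the wall 2 to 4 degrees past the middle
- carriage: aluminium carriage, 70 by 120 mm (along y), top 33 mm above the bench, on the rails. Origin at its middle at bench height, axes as the base's, y the way out. A tail with the lock hole 90 mm behind its middle reaches under the bracket. 0.3 to 0.7 kg; slides with about 1.5 N of friction
- carriage_post (a point): point on the axis of the upright post on the carriage, 95 mm above the bench, 10 mm below the post's top: steel post 14 mm in diameter with a black cap, 72 mm tall, to grip or push. It stands 45 mm ahead of the carriage's middle (base y = 15 mm when locked, 155 mm at the stop)
- slide (a joint): travel of the carriage along the base's y, m: 0 locked under the press head, 0.140 touching the rubber buffer (which yields about 1 mm for 6 N)
- end_stop: green end stop with black rubber buffer at the +y end of the rails, buffer face at base y = 170 mm. Origin on the bench beneath it
- movement: watch movement, brass disc 36 mm across, 8 mm high, loose in the brass ring holder on the carriage (ring 50 mm outside, 8 mm high, 25 mm behind the carriage's centre); rides along
- case_ring: steel watch-case ring, 32 mm across and 7 mm high, lying on the front edge of the press base; leave alone
- tweezers: steel tweezers, 125 mm long, lying on the bench to the left; leave alone
- screwdriver: yellow-handled screwdriver, 110 mm long, lying beyond the press; leave alone
- parts_jar: clear glass jar with red cap, 44 mm across, 45 mm high; leave alone
- oil_jar: amber glass jar with black cap, 36 mm across, 50 mm high; leave alone
- loupe: black eye loupe, 42 mm across, 36 mm high, standing on the bench; leave alone
- dial_dish: white dish, 64 mm across, 20 mm high, beyond the press; leave alone

How it is judged:
On the way:
1. the knob is let go and rests in its notch, holding the lock pin up (value of joint plunger between 0.0105 and 0.0138 m and contact force between the fingers and pull_knob below 0.2 N and value of joint slide below 0.02 m), for 0.3 s.
At the end, for the whole second after the job is handed in: The knob rests in its notch (plunger joint 10.5 to 13.8 mm), the carriage stands within 4 mm of the buffer (slide joint above 136 mm) at rest, and the movement still lies in its holder (value of joint plunger between 0.0105 and 0.0138 m and value of joint slide above 0.136 m and velocity of joint slide below 0.01 m/s and z of movement in the frame of carriage between 0.029 and 0.037 m); the robot touches nothing.
It fails at once if the knob is forced against its collar, its upper stop or the carriage with more than 30 N (contact force between pull_knob and bracket above 30 N or contact force between pull_knob and carriage above 30 N).
It fails at once if the carriage is rammed against the end stop with more than 25 N (contact force between carriage and end_stop above 25 N).
It fails at once if the movement leaves its holder (z of movement in the frame of carriage above 0.042 m).
It fails at once if another thing on the bench is moved more than 20 mm (distance of any of case_ring, tweezers, screwdriver, parts_jar, oil_jar, loupe, dial_dish from where it was at the start of the episode above 0.02 m).
It also fails if it takes over 72 s, if anything falls off the work surface, if the arm or the gripper's body presses on something with over 40 N, if the wrist force passes 120 N, or if a joint passes its speed limit or range.

## Robot

A 6-joint arm with a two-finger parallel gripper is mounted at the origin on the work surface. World frame = base frame: x ahead of the robot, y to its left, z up, the work surface at z = 0. Lengths are in m, angles in rad, forces in N, time in s.
With the tool pointing down it reaches from about 0.25 to 0.775 m from the base axis. Payload 4 kg.
Tool frame: the origin (TCP) lies at the very end of the fingers, on their centre line; the grasp point (between the pads) lies 19 mm behind it; y points along the fingers, x is the direction in which the jaws open and shut, and the axes are right-handed (so a half turn about y gives the same grasp; the last joint's range is limited). The gripper opens to 94 mm and grips with 3 to 60 N. Pads are 16 mm wide; open, the fingers measure 119 mm over their backs; the gripper's body (75 mm by 177 mm) begins 78 mm behind the grasp point.
Start: joints at [-1.338, 0.087, 1.371, -0, 1.684, -0.103], TCP at [0.181, -0.519, 0.206] pointing down, gripper open.
Joint ranges: [-3.1, 3.1], [-0.76, 2.03], [0.27, 2.55], [-1.08, 4.22], [0.17, 2.65], [-2.57, 2.57]. Speed limits (rad/s): [2.79, 2.79, 3.14, 3.14, 3.14, 3.14].

## Interface

Orientations are given as [roll, pitch, yaw] about the fixed x, y, z axes, in that order (R = Rz(yaw) Ry(pitch) Rx(roll)).
In Python, from bench import robot, snapshot, workorder gives the robot as it stands.
- The arm moves only by the tool play_rows, never from a script. Its argument "steps" is a list of rows, each an object of numbers: "x", "y", "z": the shift along the world's x, y, z in m; "rx", "ry", "rz": the turn, a rotation vector about the world's x, y, z in rad; "hand": the finger opening in m, from 0 to 0.094. A call has 1 to 8 rows; each row shifts and turns the commanded pose from where the row before left it; what a row does not reach is not made up. A row lasts 1/8 s, in which the tool goes at most 62.5 mm and 10.7 degrees, less where a joint would pass 70% of its speed; a pose out of reach is approached as far as the arm can. A call is refused whole if a number of a shift passes 0.0625 or a number of a turn 0.188, either way. A call with a gripper value outside its range is refused whole. The fingers move at their own pace and stop on an object; the grip force is fixed at half the most. Time passes only in rows, so rows that do not move let the fingers close. It gives the time, the measured TCP pose, the force and the opening at its end, in the units of the state.
- robot.get_obs(): the state, without advancing time (a new reading comes with each control period).
- snapshot(name): name is "side" or "top"; returns a dict with "color" (384x512x3 uint8, red, green, blue), "range_z" (384x512 float32, m along the optical axis (not along the pixel's ray), 0 where there is no reading), "fov_y" (degrees; the focal length in pixels is half the picture's height over the tangent of half this angle, whatever the lens; pixels are square), "cx", "cy" (the principal point, pixels), "k1" (the pictures are not rectified: a ray, as slopes to the right and down, at radius r is drawn at 1 + k1 r^2 times it, then the intrinsics apply), "T" (4x4, takes a point from camera to world coordinates). Camera axes: x right, y down, z forward; pixel columns grow to the right and rows downward; lengths in m; the calibration is good to about 2 mm. A picture is of the moment at which its call begins.
- workorder.close_job(): hands the job in, once; it reports no verdict.
The state is a dict: "time": time; "joint_positions": joint angles; "qvel": joint speeds; "joint_torque": joint torques, N m; "tool_pos": TCP position; "ee_rot": TCP orientation; "wrist_force": force on the tool from outside, world axes, zero at the start; "wrist_torque": the same for the moment, N m; "width": finger opening in m.
Only numpy, scipy, OpenCV 4.12 (cv2) and the standard library are available. Lean on these libraries where they do the work, as an engineer would, in place of code of your own. Each camera call takes 0.05 s, during which the arm holds its last target.

## Working session

There is one attempt and no reset: what is moved stays moved. The work goes in short steps, Python scripts to look and compute and a tool call to move; the robot and the scene stay as the last step left them, time stands still between calls to the robot, and variables do not carry over. Pictures are saved under pics/ and viewed, and the job is handed in when it is done.

Besides the shell and the picture viewer there is one more tool, called after "Request:" by a JSON object that holds its "name" and its "arguments". play_rows: Moves the arm, as the interface text tells. Its arguments: {"type":"object","properties":{"steps":{"type":"array"}},"required":["steps"]}

```bash
mkdir -p pics; ls
cat > h.py <<'E'
import numpy as np, cv2, pickle
from bench import robot, snapshot, workorder
def take(n,tag):
    s=snapshot(n); pickle.dump(s,open(f'pics/{tag}.pkl','wb'))
    cv2.imwrite(f'pics/{tag}.png',s['color'][:,:,::-1]); return s
def crop(tag,u0,v0,u1,v1,k):
    im=cv2.imread(f'pics/{tag}.png')[v0:v1,u0:u1]
    cv2.imwrite(f'pics/{tag}_c{u0}_{v0}.png',cv2.resize(im,None,fx=k,fy=k,interpolation=cv2.INTER_CUBIC))
def load(tag): return pickle.load(open(f'pics/{tag}.pkl','rb'))
def ray(s,u,v):
    f=192/np.tan(np.radians(s['fov_y'])/2)
    K=np.array([[f,0,s['cx']],[0,f,s['cy']],[0,0,1]])
    # distortion: iterate
    d=np.array([(u-s['cx'])/f,(v-s['cy'])/f]); p=d.copy()
    for _ in range(50): p=d/(1+s['k1']*(p@p))
    return np.array([p[0],p[1],1.])
def pt_range(s,u,v):
    r=ray(s,u,v)*s['range_z'][int(round(v)),int(round(u))]
    return (s['T']@np.r_[r,1])[:3]
def pt_z(s,u,v,z):
    d=s['T'][:3,:3]@ray(s,u,v); o=s['T'][:3,3]
    return o+d*(z-o[2])/d[2]
def proj(s,P):
    q=np.linalg.inv(s['T'])@np.r_[P,1]; a=q[:2]/q[2]
    f=192/np.tan(np.radians(s['fov_y'])/2)
    a=a*(1+s['k1']*(a@a)); return a*f+[s['cx'],s['cy']]
E
python3 - <<'E'
from h import *
for n in('side','top'):
    s=take(n,n+'0'); print(n,s['fov_y'],s['cx'],s['cy'],s['k1'],s['T'].round(3).tolist(),s['color'].shape)
o=robot.get_obs()
for k,v in o.items(): print(k,np.round(v,4))
E
```

```text
pics
side 46.256824078292624 258.8553947760789 191.67069009442747 -0.03286061797537989 [[-0.856, -0.384, 0.345, 0.135], [-0.516, 0.641, -0.568, 0.804], [-0.003, -0.665, -0.747, 1.174], [0.0, 0.0, 0.0, 1.0]] (384, 512, 3)
top 42.56542329423631 252.969872853648 193.21861990547922 -0.18940019920199277 [[0.06, -0.978, 0.199, 0.27], [-0.998, -0.058, 0.013, -0.017], [-0.001, -0.199, -0.98, 1.799], [0.0, 0.0, 0.0, 1.0]] (384, 512, 3)
time 0.1
joint_positions [-1.3381  0.0879  1.3721  0.      1.6836 -0.1031]
qvel [-0.0003 -0.0025 -0.0023 -0.0003 -0.0001  0.0004]
joint_torque [ 3.30000e-03 -3.41252e+01 -3.03302e+01  7.21000e-02  3.04000e-02
 -1.00000e-04]
tool_pos [ 0.1811 -0.5188  0.2044]
ee_rot [-1.5706  0.002  -1.235 ]
wrist_force [-0.8471  0.2703 -0.7972]
wrist_torque [-0.0071 -0.0032  0.0212]
width 0.0941
```

View pics/side0.png

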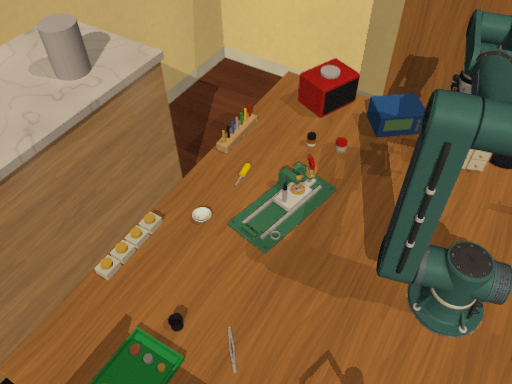

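View pics/top0.png

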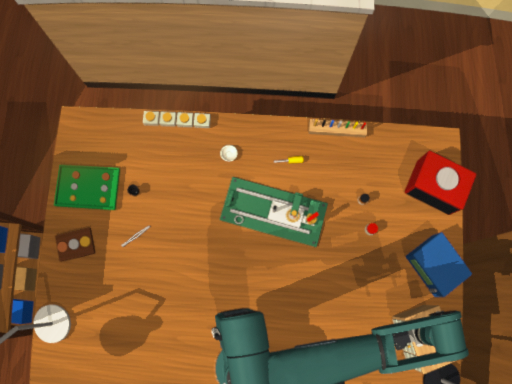

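Run:
```python
from h import *
crop('side0',220,140,345,255,6)
crop('top0',210,165,340,255,6)
```

```text
(no output)
```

View pics/side0_c220_140.png

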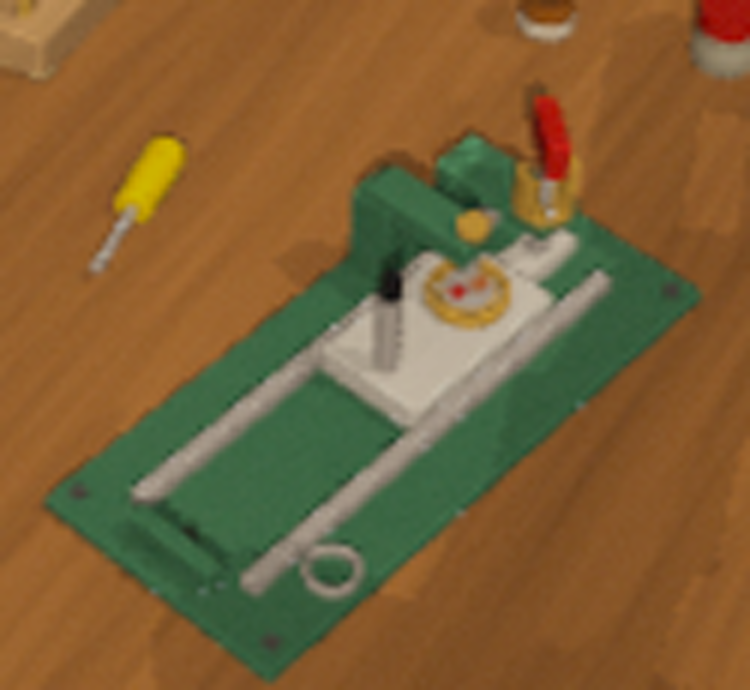

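View pics/top0_c210_165.png

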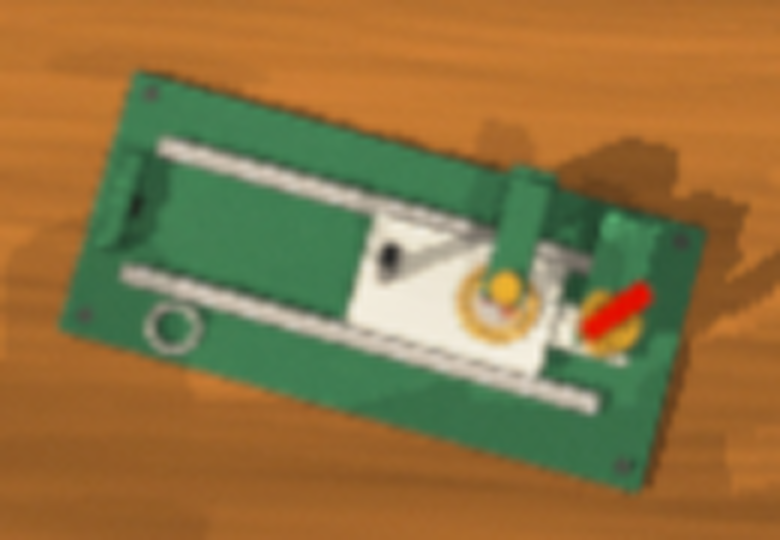

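The top view shows the T-grip around full-image pixel (313,217), the post cap at (275,208) and the plate corners clearly. The side view shows the knob at (312,163) and the post at (285,187). I'll fit the base pose to these points in both views.

```bash
cat > fit.py <<'E'
from h import *
from scipy.optimize import least_squares
S=load('side0');T=load('top0')
c=lambda p,o:(np.array(p)+.5)/6-.5+o
ob=[]
for m,p in [((.085,.2,.012),(140,72)),((.085,-.17,.012),(706,232)),((-.085,-.17,.012),(640,492)),((-.085,.2,.012),(62,330)),
            ((0,.015,.105),(391,254)),((0,-.12,.126),(617,311))]: ob.append((T,m,c(p,[210,165])))
for m,p in [((.085,.2,.012),(45,503)),((-.085,.2,.012),(268,682)),((-.085,-.17,.012),(700,295)),((0,.015,.105),(392,270)),((0,-.12,.126),(543,108))]: ob.append((S,m,c(p,[220,140])))
def w(q,m): 
    a=q[2]; return np.array([q[0]+np.cos(a)*m[0]-np.sin(a)*m[1],q[1]+np.sin(a)*m[0]+np.cos(a)*m[1],m[2]])
def res(q,sel): return np.concatenate([proj(s,w(q,m))-p for s,m,p in ob if sel is None or s is sel])
for sel in (None,T,S):
    r=least_squares(res,[.5,0,-.25],args=(sel,),loss='soft_l1')
    q=r.x; print(q,np.degrees(q[2])); print('res',res(q,sel).reshape(-1,2).round(2).tolist())
    print('knob',w(q,(0,-.12,.118)),'post',w(q,(0,.015,.095)),'end',w(q,(0,.155,.095)))
for s in(T,): 
    for p in [(391,254),(635,295),(600,325),(617,311),(360,300)]:
        u=c(p,[210,165]); print(p,pt_range(s,*u).round(4))
# red mask
for s in (T,):
    I=s['color'].astype(int); m=(I[...,0]>150)&(I[...,1]<70)&(I[...,2]<70); m[:, :300]=0; m[:,330:]=0; m[:195]=0;m[240:]=0
    v,u=np.nonzero(m); P=np.array([pt_z(s,a,b,.126)[:2] for a,b in zip(u,v)]); print(len(u),P.mean(0)); C=np.cov(P.T); ev,V=np.linalg.eigh(C); print(ev,V[:,1],np.degrees(np.arctan2(V[1,1],V[0,1])))
    print('range',[pt_range(s,a,b).round(3).tolist() for a,b in list(zip(u,v))[::8]])
E
python3 fit.py
```

```text
[ 0.56681757 -0.0873339  -0.21373298] -12.24599797938533
res [[-1.28, -0.36], [0.46, -0.71], [0.14, 0.19], [-1.17, 0.1], [-0.14, -0.17], [0.24, -0.33], [-0.51, -0.89], [0.56, -0.87], [0.67, -1.11], [-0.2, 1.33], [1.57, 2.24]]
knob [ 0.54136444 -0.20460341  0.118     ] post [ 0.56999921 -0.07267521  0.095     ] end [0.59969453 0.06413922 0.095     ]
[ 0.5661539  -0.08823178 -0.21871849] -12.53164657936902
res [[-0.87, -0.4], [0.75, -0.28], [0.2, 0.58], [-0.97, 0.0], [0.11, 0.01], [0.45, 0.04]]
knob [ 0.54011644 -0.20537294  0.118     ] post [ 0.56940858 -0.07358913  0.095     ] end [0.59978562 0.06307555 0.095     ]
[ 0.56814142 -0.08634548 -0.20286991] -11.623589736907109
res [[-0.75, -0.33], [0.75, -0.61], [-0.07, -1.48], [-0.67, 1.4], [0.77, 2.09]]
knob [ 0.54396367 -0.20388457  0.118     ] post [ 0.57116364 -0.0716531   0.095     ] end [0.59937101 0.06547584 0.095     ]
(391, 254) [ 0.5689 -0.0731  0.1082]
(635, 295) [ 0.5496 -0.2135  0.1289]
(600, 325) [ 0.5321 -0.1948  0.122 ]
(617, 311) [ 0.5393 -0.2032  0.1317]
(360, 300) [ 0.5524 -0.0583  0.0358]
46 [ 0.54055116 -0.20333888]
[1.42247833e-05 1.45661688e-04] [-0.6273083   0.77877102] 128.85181167575593
range [[0.557, -0.216, 0.123], [0.549, -0.212, 0.129], [0.547, -0.217, 0.121], [0.543, -0.217, 0.12], [0.534, -0.193, 0.123], [0.531, -0.196, 0.122]]
```

Run:
```python
from h import *
T=load('top0');
for n,p in dict(bluebox=(440,262),red=(440,180),redtop=(447,178),pjar=(372,229),ojar=(364,198),bracket=(314.5,204),head=(297,205),pens=(340,126)).items(): print(n,pt_range(T,*p).round(3))
rz=T['range_z']
# max height map over region
H=[]
for v in range(100,384,3):
    for u in range(0,512,3):
        if rz[v,u]>0: H.append(pt_range(T,u,v))
H=np.array(H)
m=(H[:,2]>.1)&(H[:,1]>-.7)&(H[:,1]<.3)&(H[:,0]>.35)&(H[:,0]<.8)
print(H[m].round(2).tolist())
```

```text
bluebox [ 0.406 -0.668  0.102]
red [ 0.69  -0.65   0.155]
redtop [ 0.7   -0.678  0.153]
pjar [ 0.519 -0.43   0.051]
ojar [ 0.631 -0.399  0.052]
bracket [ 0.597 -0.217  0.058]
head [ 0.584 -0.152  0.089]
pens [ 0.904 -0.306  0.043]
[[0.8, -0.62, 0.14], [0.79, -0.61, 0.13], [0.79, -0.62, 0.14], [0.79, -0.63, 0.14], [0.79, -0.64, 0.14], [0.79, -0.65, 0.13], [0.77, -0.6, 0.15], [0.77, -0.61, 0.15], [0.78, -0.63, 0.14], [0.78, -0.64, 0.14], [0.78, -0.65, 0.14], [0.78, -0.66, 0.13], [0.77, -0.6, 0.12], [0.76, -0.6, 0.14], [0.76, -0.61, 0.14], [0.77, -0.63, 0.14], [0.77, -0.64, 0.14], [0.77, -0.65, 0.14], [0.77, -0.66, 0.13], [0.77, -0.68, 0.13], [0.77, -0.68, 0.14], [0.77, -0.7, 0.14], [0.75, -0.6, 0.13], [0.75, -0.6, 0.14], [0.75, -0.62, 0.14], [0.75, -0.63, 0.14], [0.75, -0.64, 0.14], [0.76, -0.65, 0.14], [0.76, -0.66, 0.14], [0.76, -0.67, 0.15], [0.76, -0.68, 0.15], [0.76, -0.7, 0.14], [0.75, -0.59, 0.12], [0.74, -0.6, 0.13], [0.74, -0.61, 0.13], [0.74, -0.62, 0.14], [0.74, -0.63, 0.14], [0.74, -0.64, 0.14], [0.75, -0.65, 0.14], [0.74, -0.66, 0.15], [0.75, -0.67, 0.15], [0.75, -0.69, 0.
[... 3498 characters left out ...]
[0.44, -0.64, 0.1], [0.44, -0.65, 0.1], [0.44, -0.68, 0.1], [0.44, -0.69, 0.1], [0.42, -0.6, 0.1], [0.43, -0.63, 0.1], [0.43, -0.64, 0.1], [0.43, -0.65, 0.1], [0.41, -0.58, 0.11], [0.41, -0.59, 0.11], [0.41, -0.61, 0.1], [0.41, -0.62, 0.1], [0.42, -0.64, 0.1], [0.42, -0.65, 0.1], [0.42, -0.67, 0.11], [0.42, -0.68, 0.11], [0.4, -0.59, 0.1], [0.41, -0.67, 0.11], [0.39, -0.62, 0.1], [0.39, -0.63, 0.11], [0.39, -0.64, 0.1], [0.4, -0.65, 0.1], [0.4, -0.66, 0.1], [0.4, -0.67, 0.11], [0.4, -0.7, 0.1], [0.39, -0.68, 0.1], [0.37, -0.63, 0.1], [0.37, -0.68, 0.11], [0.38, -0.7, 0.1], [0.36, -0.65, 0.11], [0.36, -0.68, 0.1], [0.36, -0.69, 0.11], [0.35, -0.66, 0.1], [0.35, -0.67, 0.1], [0.35, -0.7, 0.1]]
```

Request:
{"name": "play_rows", "arguments": {"steps": [{"x": 0.045, "y": 0.0394, "rz": -0.155}, {"x": 0.045, "y": 0.0394, "rz": -0.155}, {"x": 0.045, "y": 0.0394, "rz": -0.155}, {"x": 0.045, "y": 0.0394, "rz": -0.155}, {"x": 0.045, "y": 0.0394, "rz": -0.155}, {"x": 0.045, "y": 0.0394, "rz": -0.155}, {"x": 0.045, "y": 0.0394, "rz": -0.155}, {"x": 0.045, "y": 0.0394, "rz": -0.155, "hand": 0.05}]}}

```text
schema error: expected keys x, y, z, rx, ry, rz, hand
```

Request:
{"name": "play_rows", "arguments": {"steps": [{"hand": 0.05}, {"hand": 0.05}]}}

```text
schema error: expected keys x, y, z, rx, ry, rz, hand
```

Request:
{"name": "play_rows", "arguments": {"steps": [{"x": 0.045, "y": 0.0394, "z": 0, "rx": 0, "ry": 0, "rz": -0.155, "hand": 0.05}, {"x": 0.045, "y": 0.0394, "z": 0, "rx": 0, "ry": 0, "rz": -0.155, "hand": 0.05}, {"x": 0.045, "y": 0.0394, "z": 0, "rx": 0, "ry": 0, "rz": -0.155, "hand": 0.05}, {"x": 0.045, "y": 0.0394, "z": 0, "rx": 0, "ry": 0, "rz": -0.155, "hand": 0.05}, {"x": 0.045, "y": 0.0394, "z": 0, "rx": 0, "ry": 0, "rz": -0.155, "hand": 0.05}, {"x": 0.045, "y": 0.0394, "z": 0, "rx": 0, "ry": 0, "rz": -0.155, "hand": 0.05}, {"x": 0.045, "y": 0.0394, "z": 0, "rx": 0, "ry": 0, "rz": -0.155, "hand": 0.05}, {"x": 0.045, "y": 0.0394, "z": 0, "rx": 0, "ry": 0, "rz": -0.155, "hand": 0.05}]}}

```text
time: 1.1
tool_pos: [0.5423, -0.2025, 0.205]
ee_rot: [-1.571, -0.001, -2.48]
wrist_force: [0.6, -0.6, 0.0]
width: 0.05
```

Request:
{"name": "play_rows", "arguments": {"steps": [{"x": 0, "y": 0, "z": 0, "rx": 0, "ry": 0, "rz": 0, "hand": 0.05}, {"x": 0, "y": 0, "z": 0, "rx": 0, "ry": 0, "rz": 0, "hand": 0.05}]}}

```text
time: 1.35
tool_pos: [0.5408, -0.2041, 0.2048]
ee_rot: [-1.572, -0.001, -2.474]
wrist_force: [-0.1, -0.1, -0.0]
width: 0.0502
```

Request:
{"name": "play_rows", "arguments": {"steps": [{"x": 0, "y": 0, "z": -0.03, "rx": 0, "ry": 0, "rz": 0, "hand": 0.05}, {"x": 0, "y": 0, "z": -0.03, "rx": 0, "ry": 0, "rz": 0, "hand": 0.05}, {"x": 0, "y": 0, "z": 0, "rx": 0, "ry": 0, "rz": 0, "hand": 0.05}]}}

```text
time: 1.72
tool_pos: [0.5384, -0.2047, 0.1426]
ee_rot: [-1.577, -0.003, -2.477]
wrist_force: [0.5, -0.0, 0.0]
width: 0.0501
```

Run:
```python
from h import *
s=take('side','side1');t=take('top','top1')
crop('side1',260,100,360,200,6); crop('top1',260,165,360,255,6)
```

```text
(no output)
```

View pics/side1_c260_100.png

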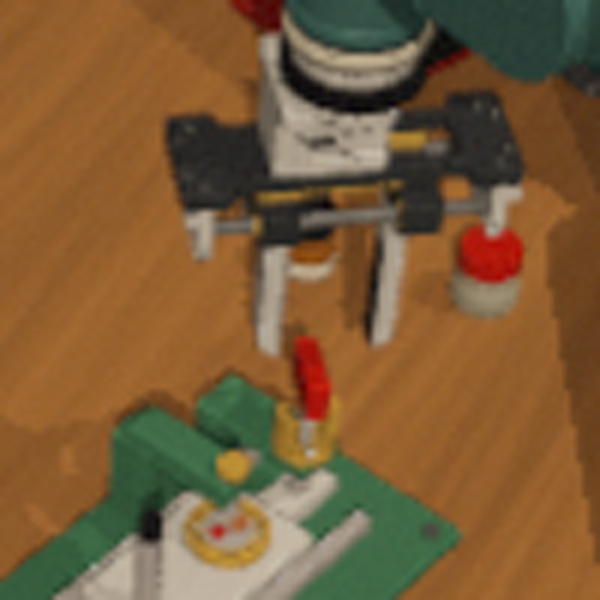

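View pics/top1_c260_165.png

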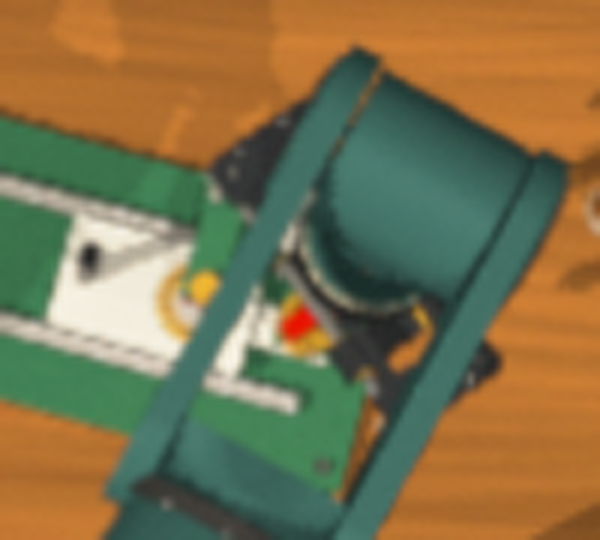

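Run:
```python
from h import *
s=load('side1');o=robot.get_obs();print(o['tool_pos'],o['ee_rot'])
c=lambda p:(np.array(p)+.5)/6-.5+[260,100]
print('proj tcp',(proj(s,o['tool_pos'])-[260,100]+.5)*6-.5)
I=s['color'].astype(int); m=(I[...,0]>150)&(I[...,1]<70)&(I[...,2]<70); m[:,:305]=0;m[:,322:]=0;m[:150]=0;m[185:]=0
v,u=np.nonzero(m);print(len(u),u.mean(),v.mean(),(u.mean()-260+.5)*6,(v.mean()-100+.5)*6)
for z in(.113,.118):print(pt_z(s,u.mean(),v.mean(),z))
for K in([.5405,-.204,.113],[.539,-.2035,.113],[.5425,-.2037,.113]): print(proj(s,np.array(K)))
```

```text
[ 0.54071894 -0.20525451  0.14633646] [-1.57015521e+00  2.86711547e-05 -2.47658568e+00]
proj tcp [317.11128492 334.62163962]
47 312.06382978723406 162.6595744680851 315.38297872340434 378.95744680851067
[ 0.53912342 -0.20566504  0.113     ]
[ 0.53722001 -0.20090687  0.118     ]
[311.47255739 162.81090115]
[311.80703238 163.06344023]
[310.89744966 162.64874233]
```

Request:
{"name": "play_rows", "arguments": {"steps": [{"x": 0, "y": 0, "z": -0.02, "rx": 0, "ry": 0, "rz": 0, "hand": 0.04}, {"x": 0, "y": 0, "z": -0.02, "rx": 0, "ry": 0, "rz": 0, "hand": 0.03}, {"x": 0, "y": 0, "z": -0.006, "rx": 0, "ry": 0, "rz": 0, "hand": 0.022}, {"x": 0, "y": 0, "z": 0, "rx": 0, "ry": 0, "rz": 0, "hand": 0.02}, {"x": 0, "y": 0, "z": 0, "rx": 0, "ry": 0, "rz": 0, "hand": 0.02}]}}

```text
time: 2.45
tool_pos: [0.542, -0.2046, 0.1011]
ee_rot: [-1.568, 0.001, -2.475]
wrist_force: [0.4, -0.7, -0.2]
width: 0.0199
```

Run:
```python
from h import *
s=take('side','side2')
crop('side2',280,130,350,190,10)
o=robot.get_obs();print(o['tool_pos'],o['ee_rot'],o['wrist_force'],o['wrist_torque'],o['width'])
```

```text
[ 0.54196338 -0.20454117  0.10098901] [-1.56855118e+00  9.53916037e-04 -2.47506664e+00] [-0.08133707 -0.35858324  0.04177646] [ 0.08452491 -0.00641368  0.03055531] 0.01997282510043426
```

View pics/side2_c280_130.png

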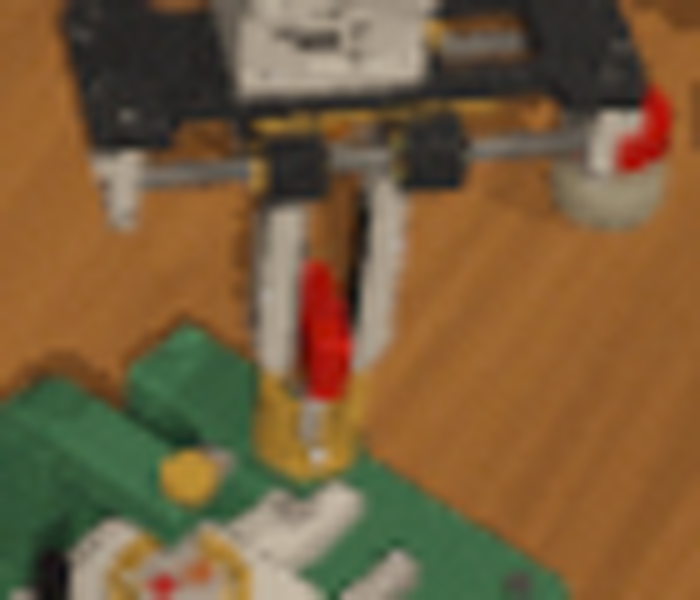

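Request:
{"name": "play_rows", "arguments": {"steps": [{"x": 0, "y": 0, "z": -0.001, "rx": 0, "ry": 0, "rz": 0, "hand": 0.018}, {"x": 0, "y": 0, "z": 0, "rx": 0, "ry": 0, "rz": 0, "hand": 0.017}, {"x": 0, "y": 0, "z": 0, "rx": 0, "ry": 0, "rz": 0, "hand": 0.017}]}}

```text
time: 2.88
tool_pos: [0.5412, -0.2041, 0.0985]
ee_rot: [-1.571, -0.0, -2.475]
wrist_force: [-0.3, 0.4, 0.2]
width: 0.017
```

Run:
```python
from h import *
for i in range(3):
    o=robot.get_obs();print(o['time'],o['tool_pos'],o['ee_rot'],o['wrist_force'],o['wrist_torque'],o['width'])
```

```text
2.875 [ 0.54124483 -0.2040817   0.09851852] [-1.57083303e+00 -8.51564083e-05 -2.47498584e+00] [-0.33480819  0.42123252  0.1604256 ] [ 0.08207031 -0.00591306 -0.05378014] 0.016977330786850375
2.875 [ 0.54124483 -0.2040817   0.09851852] [-1.57083303e+00 -8.51564083e-05 -2.47498584e+00] [-0.33480819  0.42123252  0.1604256 ] [ 0.08207031 -0.00591306 -0.05378014] 0.016977330786850375
2.875 [ 0.54124483 -0.2040817   0.09851852] [-1.57083303e+00 -8.51564083e-05 -2.47498584e+00] [-0.33480819  0.42123252  0.1604256 ] [ 0.08207031 -0.00591306 -0.05378014] 0.016977330786850375
```

Request:
{"name": "play_rows", "arguments": {"steps": [{"x": 0, "y": 0, "z": 0, "rx": 0, "ry": 0, "rz": 0, "hand": 0.015}, {"x": 0, "y": 0, "z": 0, "rx": 0, "ry": 0, "rz": 0, "hand": 0.014}, {"x": 0, "y": 0, "z": 0, "rx": 0, "ry": 0, "rz": 0, "hand": 0.013}]}}

```text
time: 3.25
tool_pos: [0.5411, -0.2042, 0.0985]
ee_rot: [-1.571, -0.0, -2.475]
wrist_force: [-0.1, -0.4, -0.6]
width: 0.0136
```

```bash
cat > st.py <<'E'
from h import *
o=robot.get_obs();print(o['time'],o['tool_pos'].round(4),np.degrees(o['ee_rot']).round(2),'F',o['wrist_force'].round(2),'T',o['wrist_torque'].round(3),o['width'],o['joint_positions'][5].round(3))
E
python3 st.py
```

```text
3.25 [ 0.5411 -0.2042  0.0985] [-9.0010e+01 -2.0000e-02 -1.4181e+02] F [-0.1  -0.45 -0.57] T [ 0.069  0.064 -0.051] 0.01362598151284387 2.017
```

Request:
{"name": "play_rows", "arguments": {"steps": [{"x": 0, "y": 0, "z": 0, "rx": 0, "ry": 0, "rz": 0, "hand": 0.008}, {"x": 0, "y": 0, "z": 0, "rx": 0, "ry": 0, "rz": 0, "hand": 0.0}, {"x": 0, "y": 0, "z": 0, "rx": 0, "ry": 0, "rz": 0, "hand": 0.0}]}}

```text
time: 3.62
tool_pos: [0.5411, -0.2042, 0.0985]
ee_rot: [-1.571, -0.0, -2.475]
wrist_force: [-1.6, -0.7, 0.7]
width: 0.0136
```

```bash
python3 st.py
```

```text
3.625 [ 0.5411 -0.2042  0.0985] [-9.0010e+01 -2.0000e-02 -1.4181e+02] F [-1.57 -0.69  0.67] T [-0.007  0.157 -0.027] 0.013604533589374574 2.016
```

Request:
{"name": "play_rows", "arguments": {"steps": [{"x": 0, "y": 0, "z": 0.003, "rx": 0, "ry": 0, "rz": 0, "hand": 0.0}, {"x": 0, "y": 0, "z": 0.003, "rx": 0, "ry": 0, "rz": 0, "hand": 0.0}, {"x": 0, "y": 0, "z": 0, "rx": 0, "ry": 0, "rz": 0, "hand": 0.0}]}}

```text
time: 4.0
tool_pos: [0.541, -0.2041, 0.1037]
ee_rot: [-1.572, -0.001, -2.475]
wrist_force: [1.8, -1.9, -6.2]
width: 0.0137
```

```bash
python3 st.py
```

```text
4.0 [ 0.541  -0.2041  0.1037] [-9.0050e+01 -4.0000e-02 -1.4181e+02] F [ 1.78 -1.95 -6.17] T [-0.289 -0.366 -0.032] 0.013671519192052204 2.016
```

Request:
{"name": "play_rows", "arguments": {"steps": [{"x": 0, "y": 0, "z": 0.003, "rx": 0, "ry": 0, "rz": 0, "hand": 0.0}, {"x": 0, "y": 0, "z": 0.003, "rx": 0, "ry": 0, "rz": 0, "hand": 0.0}, {"x": 0, "y": 0, "z": 0.003, "rx": 0, "ry": 0, "rz": 0, "hand": 0.0}, {"x": 0, "y": 0, "z": 0.002, "rx": 0, "ry": 0, "rz": 0, "hand": 0.0}, {"x": 0, "y": 0, "z": 0.0, "rx": 0, "ry": 0, "rz": 0, "hand": 0.0}]}}

```text
time: 4.62
tool_pos: [0.541, -0.204, 0.1154]
ee_rot: [-1.571, -0.0, -2.475]
wrist_force: [1.1, -1.5, -9.8]
width: 0.0138
```

```bash
python3 st.py
```

```text
4.625 [ 0.541  -0.204   0.1154] [-9.0030e+01 -3.0000e-02 -1.4181e+02] F [ 1.1  -1.5  -9.78] T [-0.311 -0.314 -0.052] 0.013772442772113683 2.016
```

Request:
{"name": "play_rows", "arguments": {"steps": [{"x": 0, "y": 0, "z": 0.001, "rx": 0, "ry": 0, "rz": 0, "hand": 0.0}, {"x": 0, "y": 0, "z": 0.0, "rx": 0, "ry": 0, "rz": 0, "hand": 0.0}, {"x": 0, "y": 0, "z": 0.0, "rx": 0, "ry": 0, "rz": 0.02, "hand": 0.0}, {"x": 0, "y": 0, "z": 0.0, "rx": 0, "ry": 0, "rz": 0.03, "hand": 0.0}, {"x": 0, "y": 0, "z": 0.0, "rx": 0, "ry": 0, "rz": 0.0, "hand": 0.0}]}}

```text
time: 5.25
tool_pos: [0.541, -0.204, 0.1163]
ee_rot: [-1.571, -0.0, -2.424]
wrist_force: [0.7, -1.2, -11.1]
width: 0.0137
```

```bash
python3 st.py
```

```text
5.25 [ 0.541  -0.204   0.1163] [-9.0030e+01 -3.0000e-02 -1.3891e+02] F [  0.74  -1.16 -11.1 ] T [-0.286 -0.15   0.037] 0.013722629160735769 1.966
```

Request:
{"name": "play_rows", "arguments": {"steps": [{"x": 0, "y": 0, "z": 0, "rx": 0, "ry": 0, "rz": 0.05, "hand": 0.0}, {"x": 0, "y": 0, "z": 0.0, "rx": 0, "ry": 0, "rz": 0.05, "hand": 0.0}, {"x": 0, "y": 0, "z": 0.0, "rx": 0, "ry": 0, "rz": 0.05, "hand": 0.0}, {"x": 0, "y": 0, "z": 0.0, "rx": 0, "ry": 0, "rz": 0.05, "hand": 0.0}, {"x": 0, "y": 0, "z": 0.0, "rx": 0, "ry": 0, "rz": 0.0, "hand": 0.0}]}}

```text
time: 5.88
tool_pos: [0.541, -0.2041, 0.1164]
ee_rot: [-1.571, -0.0, -2.226]
wrist_force: [-0.8, -1.7, -11.7]
width: 0.0138
```

```bash
python3 st.py
```

```text
5.875 [ 0.541  -0.2041  0.1164] [-9.0030e+01 -3.0000e-02 -1.2751e+02] F [ -0.76  -1.73 -11.71] T [-0.391 -0.081 -0.037] 0.013782877617922028 1.767
```

Request:
{"name": "play_rows", "arguments": {"steps": [{"x": 0, "y": 0, "z": 0, "rx": 0, "ry": 0, "rz": 0.05, "hand": 0.0}, {"x": 0, "y": 0, "z": 0.0, "rx": 0, "ry": 0, "rz": 0.05, "hand": 0.0}, {"x": 0, "y": 0, "z": 0.0, "rx": 0, "ry": 0, "rz": 0.05, "hand": 0.0}, {"x": 0, "y": 0, "z": 0.0, "rx": 0, "ry": 0, "rz": 0.05, "hand": 0.0}, {"x": 0, "y": 0, "z": 0.0, "rx": 0, "ry": 0, "rz": 0.03, "hand": 0.0}, {"x": 0, "y": 0, "z": 0.0, "rx": 0, "ry": 0, "rz": 0.0, "hand": 0.0}]}}

```text
time: 6.62
tool_pos: [0.541, -0.2041, 0.1164]
ee_rot: [-1.571, -0.0, -1.996]
wrist_force: [-0.6, -2.8, -10.4]
width: 0.0142
```

```bash
python3 st.py
```

```text
6.625 [ 0.541  -0.2041  0.1164] [-9.0030e+01 -2.0000e-02 -1.1434e+02] F [ -0.55  -2.84 -10.44] T [-0.405  0.058  0.064] 0.014174153266622443 1.537
```

Request:
{"name": "play_rows", "arguments": {"steps": [{"x": 0, "y": 0, "z": 0, "rx": 0, "ry": 0, "rz": 0.017, "hand": 0.0}, {"x": 0, "y": 0, "z": 0.0, "rx": 0, "ry": 0, "rz": 0.017, "hand": 0.0}, {"x": 0, "y": 0, "z": 0.0, "rx": 0, "ry": 0, "rz": 0.0, "hand": 0.0}]}}

```text
time: 7.0
tool_pos: [0.541, -0.2042, 0.1164]
ee_rot: [-1.571, -0.0, -1.961]
wrist_force: [-0.8, -2.4, -11.5]
width: 0.0136
```

```bash
python3 st.py
```

```text
7.0 [ 0.541  -0.2042  0.1164] [-9.0030e+01 -2.0000e-02 -1.1235e+02] F [ -0.79  -2.43 -11.45] T [-0.54   0.187  0.021] 0.013569829361572585 1.502
```

Request:
{"name": "play_rows", "arguments": {"steps": [{"x": 0, "y": 0, "z": 0, "rx": 0, "ry": 0, "rz": 0.017, "hand": 0.0}, {"x": 0, "y": 0, "z": 0.0, "rx": 0, "ry": 0, "rz": 0.017, "hand": 0.0}, {"x": 0, "y": 0, "z": 0.0, "rx": 0, "ry": 0, "rz": 0.0, "hand": 0.0}]}}

```text
time: 7.38
tool_pos: [0.5411, -0.2042, 0.1164]
ee_rot: [-1.571, -0.0, -1.927]
wrist_force: [-0.2, -3.3, -11.2]
width: 0.0137
```

```bash
python3 st.py
```

```text
7.375 [ 0.5411 -0.2042  0.1164] [-9.0020e+01 -2.0000e-02 -1.1039e+02] F [ -0.19  -3.28 -11.18] T [-0.532  0.275  0.005] 0.013667803417922177 1.468
```

Request:
{"name": "play_rows", "arguments": {"steps": [{"x": 0, "y": 0, "z": 0, "rx": 0, "ry": 0, "rz": 0.017, "hand": 0.0}, {"x": 0, "y": 0, "z": 0.0, "rx": 0, "ry": 0, "rz": 0.017, "hand": 0.0}, {"x": 0, "y": 0, "z": 0.0, "rx": 0, "ry": 0, "rz": 0.0, "hand": 0.0}]}}

```text
time: 7.75
tool_pos: [0.5411, -0.2041, 0.1164]
ee_rot: [-1.571, -0.0, -1.893]
wrist_force: [-1.0, -1.9, -11.3]
width: 0.0134
```

```bash
python3 st.py
```

```text
7.75 [ 0.5411 -0.2041  0.1164] [-9.0020e+01 -2.0000e-02 -1.0845e+02] F [ -0.97  -1.95 -11.31] T [-0.595  0.363 -0.02 ] 0.013428584687742244 1.434
```

Request:
{"name": "play_rows", "arguments": {"steps": [{"x": 0, "y": 0, "z": 0, "rx": 0, "ry": 0, "rz": 0.017, "hand": 0.0}, {"x": 0, "y": 0, "z": 0.0, "rx": 0, "ry": 0, "rz": 0.017, "hand": 0.0}, {"x": 0, "y": 0, "z": 0.0, "rx": 0, "ry": 0, "rz": 0.0, "hand": 0.0}]}}

```text
time: 8.12
tool_pos: [0.5411, -0.2042, 0.1165]
ee_rot: [-1.571, -0.0, -1.859]
wrist_force: [-0.8, -4.0, -10.6]
width: 0.014
```

```bash
python3 st.py
```

```text
8.125 [ 0.5411 -0.2042  0.1165] [-9.001e+01 -2.000e-02 -1.065e+02] F [ -0.85  -4.05 -10.57] T [-0.699  0.42   0.062] 0.01402635423400987 1.4
```

Request:
{"name": "play_rows", "arguments": {"steps": [{"x": 0, "y": -0.0005, "z": 0, "rx": 0, "ry": 0, "rz": 0.017, "hand": 0.0}, {"x": 0, "y": -0.0005, "z": 0.0, "rx": 0, "ry": 0, "rz": 0.017, "hand": 0.0}, {"x": 0, "y": 0, "z": 0.0, "rx": 0, "ry": 0, "rz": 0.0, "hand": 0.0}]}}

```text
time: 8.5
tool_pos: [0.5412, -0.2045, 0.1164]
ee_rot: [-1.571, 0.001, -1.824]
wrist_force: [-1.0, -0.9, -10.0]
width: 0.0138
```

```bash
python3 st.py
```

```text
8.5 [ 0.5412 -0.2045  0.1164] [-9.0030e+01  6.0000e-02 -1.0453e+02] F [ -0.98  -0.87 -10.03] T [-0.107  0.523 -0.03 ] 0.013765647535252914 1.365
```

Request:
{"name": "play_rows", "arguments": {"steps": [{"x": 0, "y": 0, "z": 0, "rx": 0, "ry": 0, "rz": 0.017, "hand": 0.0}, {"x": 0, "y": 0, "z": 0.0, "rx": 0, "ry": 0, "rz": 0.017, "hand": 0.0}, {"x": 0, "y": 0, "z": 0.0, "rx": 0, "ry": 0, "rz": 0.0, "hand": 0.0}]}}

```text
time: 8.88
tool_pos: [0.5412, -0.2046, 0.1164]
ee_rot: [-1.571, 0.001, -1.79]
wrist_force: [-1.0, 0.4, -10.6]
width: 0.0135
```

```bash
python3 st.py
```

```text
8.875 [ 0.5412 -0.2046  0.1164] [-9.0030e+01  5.0000e-02 -1.0259e+02] F [ -0.95   0.35 -10.61] T [0.216 0.491 0.023] 0.013490037161584622 1.331
```

Request:
{"name": "play_rows", "arguments": {"steps": [{"x": -0.0005, "y": 0, "z": 0, "rx": 0, "ry": 0, "rz": 0.017, "hand": 0.0}, {"x": 0, "y": 0, "z": 0.0, "rx": 0, "ry": 0, "rz": 0.017, "hand": 0.0}, {"x": 0, "y": 0, "z": 0.0, "rx": 0, "ry": 0, "rz": 0.0, "hand": 0.0}]}}

```text
time: 9.25
tool_pos: [0.541, -0.2047, 0.1165]
ee_rot: [-1.57, 0.001, -1.757]
wrist_force: [-0.3, 2.4, -11.3]
width: 0.0137
```

```bash
python3 st.py
```

```text
9.25 [ 0.541  -0.2047  0.1165] [-8.9980e+01  5.0000e-02 -1.0064e+02] F [ -0.34   2.36 -11.33] T [0.5   0.195 0.034] 0.013705421464922507 1.296
```

Request:
{"name": "play_rows", "arguments": {"steps": [{"x": 0, "y": 0, "z": 0, "rx": 0, "ry": 0, "rz": 0.017, "hand": 0.0}, {"x": 0, "y": 0, "z": 0.0, "rx": 0, "ry": 0, "rz": 0.017, "hand": 0.0}, {"x": 0, "y": 0, "z": 0.0, "rx": 0, "ry": 0, "rz": 0.0, "hand": 0.0}]}}

```text
time: 9.62
tool_pos: [0.5409, -0.2048, 0.1165]
ee_rot: [-1.57, 0.001, -1.723]
wrist_force: [-0.2, 2.7, -11.0]
width: 0.0137
```

```bash
python3 st.py
```

```text
9.625 [ 0.5409 -0.2048  0.1165] [-8.998e+01  3.000e-02 -9.870e+01] F [ -0.21   2.71 -10.97] T [ 0.733  0.091 -0.045] 0.013732969130780813 1.262
```

Request:
{"name": "play_rows", "arguments": {"steps": [{"x": 0, "y": 0.0005, "z": 0, "rx": 0, "ry": 0, "rz": 0.017, "hand": 0.0}, {"x": 0, "y": 0, "z": 0.0, "rx": 0, "ry": 0, "rz": 0.017, "hand": 0.0}, {"x": 0, "y": 0, "z": 0.0, "rx": 0, "ry": 0, "rz": 0.0, "hand": 0.0}]}}

```text
time: 10.0
tool_pos: [0.5409, -0.2046, 0.1166]
ee_rot: [-1.57, -0.0, -1.689]
wrist_force: [-0.1, 2.4, -11.1]
width: 0.0138
```

```bash
python3 st.py
```

```text
10.0 [ 0.5409 -0.2046  0.1166] [-8.998e+01 -1.000e-02 -9.676e+01] F [ -0.13   2.36 -11.13] T [ 0.585  0.001 -0.012] 0.013840839276493294 1.229
```

Request:
{"name": "play_rows", "arguments": {"steps": [{"x": 0, "y": 0, "z": 0, "rx": 0, "ry": 0, "rz": 0.017, "hand": 0.0}, {"x": 0, "y": 0, "z": 0.0, "rx": 0, "ry": 0, "rz": 0.017, "hand": 0.0}, {"x": 0, "y": 0, "z": 0.0, "rx": 0, "ry": 0, "rz": 0.0, "hand": 0.0}]}}

```text
time: 10.38
tool_pos: [0.5409, -0.2047, 0.1166]
ee_rot: [-1.57, -0.0, -1.655]
wrist_force: [0.6, 1.3, -11.2]
width: 0.0134
```

```bash
python3 st.py
```

```text
10.375 [ 0.5409 -0.2047  0.1166] [-8.998e+01 -1.000e-02 -9.481e+01] F [  0.62   1.26 -11.22] T [ 0.528 -0.088  0.047] 0.013373274991265852 1.195
```

47° turned, still free.

Request:
{"name": "play_rows", "arguments": {"steps": [{"x": 0, "y": 0, "z": 0, "rx": 0, "ry": 0, "rz": 0.017, "hand": 0.0}, {"x": 0, "y": 0, "z": 0.0, "rx": 0, "ry": 0, "rz": 0.017, "hand": 0.0}, {"x": 0, "y": 0, "z": 0.0, "rx": 0, "ry": 0, "rz": 0.0, "hand": 0.0}]}}

```text
time: 10.75
tool_pos: [0.5408, -0.2047, 0.1166]
ee_rot: [-1.571, -0.0, -1.621]
wrist_force: [1.1, 2.1, -10.6]
width: 0.014
```

```bash
python3 st.py
```

```text
10.75 [ 0.5408 -0.2047  0.1166] [-8.998e+01 -2.000e-02 -9.286e+01] F [  1.1    2.07 -10.64] T [ 0.503 -0.102  0.02 ] 0.014013256601013189 1.161
```

Request:
{"name": "play_rows", "arguments": {"steps": [{"x": 0, "y": 0, "z": 0, "rx": 0, "ry": 0, "rz": 0.017, "hand": 0.0}, {"x": 0, "y": 0, "z": 0.0, "rx": 0, "ry": 0, "rz": 0.017, "hand": 0.0}, {"x": 0, "y": 0, "z": 0.0, "rx": 0, "ry": 0, "rz": 0.0, "hand": 0.0}]}}

```text
time: 11.12
tool_pos: [0.5408, -0.2047, 0.1166]
ee_rot: [-1.571, -0.0, -1.587]
wrist_force: [0.6, 1.4, -9.7]
width: 0.0138
```

```bash
python3 st.py
```

```text
11.125 [ 0.5408 -0.2047  0.1166] [-8.999e+01 -2.000e-02 -9.091e+01] F [ 0.63  1.4  -9.68] T [ 0.485 -0.119 -0.004] 0.013763923341532815 1.127
```

Request:
{"name": "play_rows", "arguments": {"steps": [{"x": 0, "y": 0, "z": 0, "rx": 0, "ry": 0, "rz": 0.017, "hand": 0.0}, {"x": 0, "y": 0, "z": 0.0, "rx": 0, "ry": 0, "rz": 0.017, "hand": 0.0}, {"x": 0, "y": 0, "z": 0.0, "rx": 0, "ry": 0, "rz": 0.0, "hand": 0.0}]}}

```text
time: 11.5
tool_pos: [0.5408, -0.2047, 0.1166]
ee_rot: [-1.571, -0.0, -1.553]
wrist_force: [1.0, 1.6, -10.8]
width: 0.0138
```

```bash
python3 st.py
```

```text
11.5 [ 0.5408 -0.2047  0.1166] [-8.999e+01 -2.000e-02 -8.897e+01] F [  1.     1.55 -10.77] T [ 0.458 -0.166  0.006] 0.013751902929983163 1.093
```

Request:
{"name": "play_rows", "arguments": {"steps": [{"x": 0, "y": 0, "z": 0, "rx": 0, "ry": 0, "rz": 0.017, "hand": 0.0}, {"x": 0, "y": 0, "z": 0.0, "rx": 0, "ry": 0, "rz": 0.017, "hand": 0.0}, {"x": 0, "y": 0, "z": 0.0, "rx": 0, "ry": 0, "rz": 0.0, "hand": 0.0}]}}

```text
time: 11.88
tool_pos: [0.5408, -0.2047, 0.1165]
ee_rot: [-1.571, -0.0, -1.519]
wrist_force: [1.5, 0.7, -11.4]
width: 0.0139
```

```bash
python3 st.py
```

```text
11.875 [ 0.5408 -0.2047  0.1165] [-8.999e+01 -1.000e-02 -8.702e+01] F [  1.55   0.75 -11.35] T [ 0.345 -0.183  0.034] 0.013862524477359696 1.059
```

54.8°, free.

Request:
{"name": "play_rows", "arguments": {"steps": [{"x": 0, "y": 0, "z": 0, "rx": 0, "ry": 0, "rz": 0.017, "hand": 0.0}, {"x": 0, "y": 0, "z": 0.0, "rx": 0, "ry": 0, "rz": 0.017, "hand": 0.0}, {"x": 0, "y": 0, "z": 0.0, "rx": 0, "ry": 0, "rz": 0.0, "hand": 0.0}]}}

```text
time: 12.25
tool_pos: [0.5408, -0.2047, 0.1166]
ee_rot: [-1.571, -0.0, -1.485]
wrist_force: [1.2, 1.3, -10.9]
width: 0.0137
```

```bash
python3 st.py
```

```text
12.25 [ 0.5408 -0.2047  0.1166] [-8.999e+01 -2.000e-02 -8.507e+01] F [  1.2    1.28 -10.93] T [ 0.311 -0.28   0.052] 0.01369219593287884 1.025
```

Request:
{"name": "play_rows", "arguments": {"steps": [{"x": 0, "y": 0, "z": 0, "rx": 0, "ry": 0, "rz": 0.017, "hand": 0.0}, {"x": 0, "y": 0, "z": 0.0, "rx": 0, "ry": 0, "rz": 0.017, "hand": 0.0}, {"x": 0, "y": 0, "z": 0.0, "rx": 0, "ry": 0, "rz": 0.0, "hand": 0.0}]}}

```text
time: 12.62
tool_pos: [0.5408, -0.2047, 0.1165]
ee_rot: [-1.571, -0.0, -1.451]
wrist_force: [1.0, 1.6, -10.0]
width: 0.0138
```

```bash
python3 st.py
```

```text
12.625 [ 0.5408 -0.2047  0.1165] [-8.999e+01 -1.000e-02 -8.312e+01] F [  1.01   1.55 -10.01] T [ 0.312 -0.267  0.049] 0.013799251517823642 0.991
```

Request:
{"name": "play_rows", "arguments": {"steps": [{"x": 0, "y": 0, "z": 0, "rx": 0, "ry": 0, "rz": 0.017, "hand": 0.0}, {"x": 0, "y": 0, "z": 0.0, "rx": 0, "ry": 0, "rz": 0.017, "hand": 0.0}, {"x": 0, "y": 0, "z": 0.0, "rx": 0, "ry": 0, "rz": 0.0, "hand": 0.0}]}}

```text
time: 13.0
tool_pos: [0.5408, -0.2047, 0.1166]
ee_rot: [-1.571, -0.0, -1.417]
wrist_force: [1.3, 0.8, -10.0]
width: 0.0137
```

```bash
python3 st.py
```

```text
13.0 [ 0.5408 -0.2047  0.1166] [-8.999e+01 -2.000e-02 -8.118e+01] F [ 1.32  0.83 -9.95] T [ 0.211 -0.319  0.014] 0.013708844923003791 0.957
```

Request:
{"name": "play_rows", "arguments": {"steps": [{"x": 0, "y": 0, "z": 0, "rx": 0, "ry": 0, "rz": 0.017, "hand": 0.0}, {"x": 0, "y": 0, "z": 0.0, "rx": 0, "ry": 0, "rz": 0.017, "hand": 0.0}, {"x": 0, "y": 0, "z": 0.0, "rx": 0, "ry": 0, "rz": 0.0, "hand": 0.0}]}}

```text
time: 13.38
tool_pos: [0.5407, -0.2047, 0.1165]
ee_rot: [-1.571, -0.0, -1.383]
wrist_force: [1.0, 0.8, -10.4]
width: 0.0139
```

```bash
python3 st.py
```

```text
13.375 [ 0.5407 -0.2047  0.1165] [-9.000e+01 -2.000e-02 -7.923e+01] F [  1.01   0.77 -10.37] T [ 0.193 -0.324  0.002] 0.013939720945738582 0.923
```

Run:
```python
from h import *
take('side','side3'); crop('side3',280,120,350,180,10)
```

```text
(no output)
```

View pics/side3_c280_120.png

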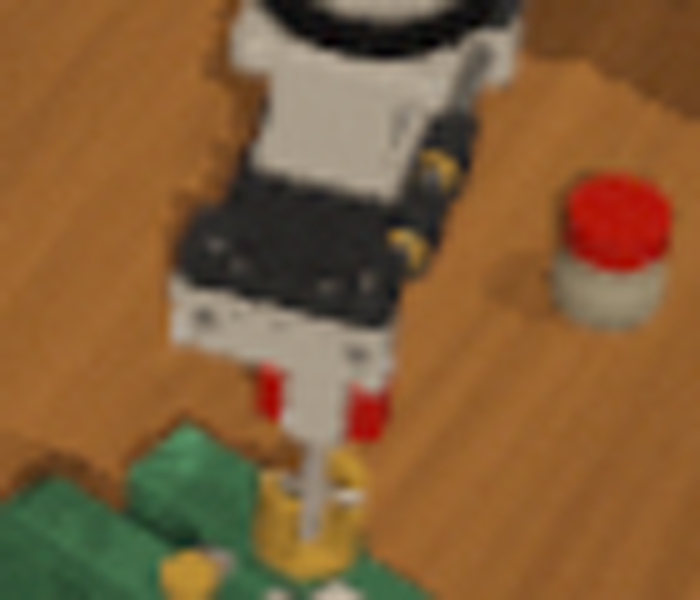

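Request:
{"name": "play_rows", "arguments": {"steps": [{"x": 0, "y": 0, "z": 0, "rx": 0, "ry": 0, "rz": 0.017, "hand": 0.0}, {"x": 0, "y": 0, "z": 0.0, "rx": 0, "ry": 0, "rz": 0.017, "hand": 0.0}, {"x": 0, "y": 0, "z": 0.0, "rx": 0, "ry": 0, "rz": 0.0, "hand": 0.0}]}}

```text
time: 13.8
tool_pos: [0.5408, -0.2047, 0.1165]
ee_rot: [-1.571, -0.0, -1.349]
wrist_force: [1.3, 0.2, -10.7]
width: 0.0138
```

```bash
python3 st.py
```

```text
13.8 [ 0.5408 -0.2047  0.1165] [-9.000e+01 -1.000e-02 -7.728e+01] F [  1.34   0.17 -10.69] T [ 0.129 -0.316 -0.032] 0.013838569282949785 0.889
```

The picture shows the T-grip turned with the fingers, and the cross pin standing above the collar rim at crop (330,493). I'll keep turning.

Request:
{"name": "play_rows", "arguments": {"steps": [{"x": 0, "y": 0, "z": 0, "rx": 0, "ry": 0, "rz": 0.017, "hand": 0.0}, {"x": 0, "y": 0, "z": 0.0, "rx": 0, "ry": 0, "rz": 0.017, "hand": 0.0}, {"x": 0, "y": 0, "z": 0.0, "rx": 0, "ry": 0, "rz": 0.0, "hand": 0.0}]}}

```text
time: 14.18
tool_pos: [0.5408, -0.2047, 0.1166]
ee_rot: [-1.571, -0.0, -1.315]
wrist_force: [2.2, -0.1, -10.8]
width: 0.0136
```

```bash
python3 st.py
```

```text
14.175 [ 0.5408 -0.2047  0.1166] [-8.999e+01 -2.000e-02 -7.534e+01] F [  2.19  -0.12 -10.83] T [ 0.127 -0.386 -0.157] 0.013596411297409036 0.855
```

Request:
{"name": "play_rows", "arguments": {"steps": [{"x": 0, "y": 0, "z": 0, "rx": 0, "ry": 0, "rz": 0.017, "hand": 0.0}, {"x": 0, "y": 0, "z": 0.0, "rx": 0, "ry": 0, "rz": 0.017, "hand": 0.0}, {"x": 0, "y": 0, "z": 0.0, "rx": 0, "ry": 0, "rz": 0.0, "hand": 0.0}]}}

```text
time: 14.55
tool_pos: [0.5407, -0.2047, 0.1165]
ee_rot: [-1.571, -0.0, -1.281]
wrist_force: [1.2, -0.5, -11.3]
width: 0.014
```

```bash
python3 st.py
```

```text
14.55 [ 0.5407 -0.2047  0.1165] [-9.00e+01 -1.00e-02 -7.34e+01] F [  1.21  -0.52 -11.25] T [ 0.132 -0.339 -0.363] 0.01400487213968938 0.821
```

Tz went from about 0 to -0.16 to -0.36 Nm, so that is the wall, with contact starting near 65°. I'll back off and watch the torque relax.

Request:
{"name": "play_rows", "arguments": {"steps": [{"x": 0, "y": 0, "z": 0, "rx": 0, "ry": 0, "rz": -0.017, "hand": 0.0}, {"x": 0, "y": 0, "z": 0.0, "rx": 0, "ry": 0, "rz": -0.017, "hand": 0.0}, {"x": 0, "y": 0, "z": 0.0, "rx": 0, "ry": 0, "rz": 0.0, "hand": 0.0}]}}

```text
time: 14.92
tool_pos: [0.5408, -0.2047, 0.1165]
ee_rot: [-1.571, -0.0, -1.315]
wrist_force: [1.3, -0.0, -10.6]
width: 0.0138
```

```bash
python3 st.py
```

```text
14.925 [ 0.5408 -0.2047  0.1165] [-9.000e+01 -2.000e-02 -7.535e+01] F [  1.34  -0.03 -10.64] T [-0.005 -0.311 -0.177] 0.01378718721799553 0.855
```

Request:
{"name": "play_rows", "arguments": {"steps": [{"x": 0, "y": 0, "z": 0, "rx": 0, "ry": 0, "rz": -0.017, "hand": 0.0}, {"x": 0, "y": 0, "z": 0.0, "rx": 0, "ry": 0, "rz": 0.0, "hand": 0.0}]}}

```text
time: 15.18
tool_pos: [0.5407, -0.2046, 0.1165]
ee_rot: [-1.571, -0.0, -1.332]
wrist_force: [1.4, 0.5, -10.0]
width: 0.0136
```

```bash
python3 st.py
```

```text
15.175 [ 0.5407 -0.2046  0.1165] [-9.000e+01 -1.000e-02 -7.633e+01] F [  1.37   0.46 -10.02] T [-0.035 -0.373 -0.081] 0.0136111255202256 0.872
```

Request:
{"name": "play_rows", "arguments": {"steps": [{"x": 0, "y": 0, "z": 0, "rx": 0, "ry": 0, "rz": -0.034, "hand": 0.0}, {"x": 0, "y": 0, "z": 0.0, "rx": 0, "ry": 0, "rz": -0.034, "hand": 0.0}, {"x": 0, "y": 0, "z": 0.0, "rx": 0, "ry": 0, "rz": 0.0, "hand": 0.0}, {"x": 0, "y": 0, "z": -0.0015, "rx": 0, "ry": 0, "rz": 0, "hand": 0.0}, {"x": 0, "y": 0, "z": -0.0015, "rx": 0, "ry": 0, "rz": 0, "hand": 0.0}, {"x": 0, "y": 0, "z": 0.0, "rx": 0, "ry": 0, "rz": 0.0, "hand": 0.0}]}}

```text
time: 15.92
tool_pos: [0.5407, -0.2046, 0.1134]
ee_rot: [-1.571, -0.0, -1.4]
wrist_force: [1.7, 0.6, -10.4]
width: 0.014
```

```bash
python3 st.py
```

```text
15.925 [ 0.5407 -0.2046  0.1134] [-90.    -0.   -80.22] F [  1.67   0.64 -10.37] T [ 0.008 -0.424 -0.008] 0.013987454095305493 0.94
```

Request:
{"name": "play_rows", "arguments": {"steps": [{"x": 0, "y": 0, "z": -0.001, "rx": 0, "ry": 0, "rz": 0, "hand": 0.0}, {"x": 0, "y": 0, "z": -0.001, "rx": 0, "ry": 0, "rz": 0, "hand": 0.0}, {"x": 0, "y": 0, "z": 0.0, "rx": 0, "ry": 0, "rz": 0.0, "hand": 0.0}]}}

```text
time: 16.3
tool_pos: [0.5408, -0.2046, 0.1115]
ee_rot: [-1.571, -0.0, -1.4]
wrist_force: [0.9, 0.1, -9.2]
width: 0.0136
```

```bash
python3 st.py
```

```text
16.3 [ 0.5408 -0.2046  0.1115] [-9.000e+01 -1.000e-02 -8.021e+01] F [ 0.86  0.09 -9.16] T [ 0.062 -0.352 -0.001] 0.01360527548772807 0.94
```

Request:
{"name": "play_rows", "arguments": {"steps": [{"x": 0, "y": 0, "z": -0.0007, "rx": 0, "ry": 0, "rz": 0, "hand": 0.0}, {"x": 0, "y": 0, "z": 0.0, "rx": 0, "ry": 0, "rz": 0.0, "hand": 0.0}]}}

```text
time: 16.55
tool_pos: [0.5408, -0.2046, 0.1108]
ee_rot: [-1.571, -0.0, -1.4]
wrist_force: [0.6, 0.7, -9.8]
width: 0.0136
```

```bash
python3 st.py
```

```text
16.55 [ 0.5408 -0.2046  0.1108] [-9.000e+01 -1.000e-02 -8.021e+01] F [ 0.64  0.71 -9.84] T [ 0.049 -0.367 -0.014] 0.013578304593115122 0.94
```

Request:
{"name": "play_rows", "arguments": {"steps": [{"x": 0, "y": 0, "z": -0.0006, "rx": 0, "ry": 0, "rz": 0, "hand": 0.0}, {"x": 0, "y": 0, "z": 0.0, "rx": 0, "ry": 0, "rz": 0.0, "hand": 0.0}]}}

```text
time: 16.8
tool_pos: [0.5408, -0.2046, 0.1104]
ee_rot: [-1.571, -0.0, -1.4]
wrist_force: [0.4, 0.6, -8.7]
width: 0.0136
```

```bash
python3 st.py
```

```text
16.8 [ 0.5408 -0.2046  0.1104] [-8.999e+01 -1.000e-02 -8.021e+01] F [ 0.41  0.63 -8.66] T [ 0.092 -0.259 -0.035] 0.013638332228365337 0.94
```

Request:
{"name": "play_rows", "arguments": {"steps": [{"x": 0, "y": 0, "z": -0.0006, "rx": 0, "ry": 0, "rz": 0, "hand": 0.0}, {"x": 0, "y": 0, "z": 0.0, "rx": 0, "ry": 0, "rz": 0.0, "hand": 0.0}]}}

```text
time: 17.05
tool_pos: [0.5409, -0.2046, 0.1103]
ee_rot: [-1.57, -0.0, -1.4]
wrist_force: [-0.4, 0.8, -5.1]
width: 0.014
```

```bash
python3 st.py
```

```text
17.05 [ 0.5409 -0.2046  0.1103] [-8.997e+01 -3.000e-02 -8.021e+01] F [-0.41  0.77 -5.1 ] T [ 0.182  0.002 -0.036] 0.013965512409970812 0.94
```

The knob has seated: the descent stopped at about 11.9 mm and the notch is taking the load. I'll unload the last few newtons and open.

Request:
{"name": "play_rows", "arguments": {"steps": [{"x": 0, "y": 0, "z": -0.0007, "rx": 0, "ry": 0, "rz": 0, "hand": 0.0}, {"x": 0, "y": 0, "z": 0.0, "rx": 0, "ry": 0, "rz": 0.0, "hand": 0.0}]}}

```text
time: 17.3
tool_pos: [0.5409, -0.2047, 0.1101]
ee_rot: [-1.57, -0.001, -1.4]
wrist_force: [-1.6, 1.8, 0.3]
width: 0.0141
```

```bash
python3 st.py
```

```text
17.3 [ 0.5409 -0.2047  0.1101] [-8.995e+01 -4.000e-02 -8.021e+01] F [-1.55  1.79  0.28] T [ 0.405  0.332 -0.084] 0.014062117648181193 0.94
```

Request:
{"name": "play_rows", "arguments": {"steps": [{"x": 0, "y": 0, "z": 0, "rx": 0, "ry": 0, "rz": 0, "hand": 0.016}, {"x": 0, "y": 0, "z": 0.0, "rx": 0, "ry": 0, "rz": 0.0, "hand": 0.022}, {"x": 0, "y": 0, "z": 0.0, "rx": 0, "ry": 0, "rz": 0.0, "hand": 0.03}, {"x": 0, "y": 0, "z": 0.0, "rx": 0, "ry": 0, "rz": 0.0, "hand": 0.03}]}}

```text
time: 17.8
tool_pos: [0.5408, -0.2048, 0.1091]
ee_rot: [-1.571, -0.0, -1.4]
wrist_force: [-0.7, -0.6, -0.2]
width: 0.0298
```

```bash
python3 st.py
python3 - <<'E'
from h import *
take('side','side4'); crop('side4',280,120,350,180,10)
E
```

```text
17.8 [ 0.5408 -0.2048  0.1091] [-8.998e+01 -3.000e-02 -8.022e+01] F [-0.65 -0.63 -0.16] T [0.01  0.057 0.038] 0.029816320923482808 0.94
```

View pics/side4_c280_120.png

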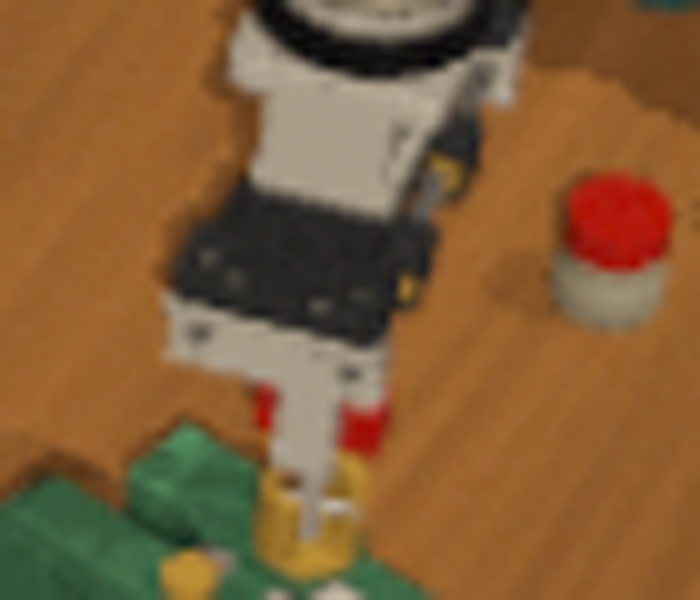

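Request:
{"name": "play_rows", "arguments": {"steps": [{"x": 0, "y": 0, "z": 0.02, "rx": 0, "ry": 0, "rz": 0, "hand": 0.03}, {"x": 0, "y": 0, "z": 0.03, "rx": 0, "ry": 0, "rz": 0, "hand": 0.03}, {"x": 0, "y": 0, "z": 0.03, "rx": 0, "ry": 0, "rz": -0.097, "hand": 0.03}, {"x": 0.0097, "y": 0.044, "z": 0, "rx": 0, "ry": 0, "rz": -0.097, "hand": 0.03}, {"x": 0.0097, "y": 0.044, "z": 0, "rx": 0, "ry": 0, "rz": -0.097, "hand": 0.03}, {"x": 0.0097, "y": 0.044, "z": 0, "rx": 0, "ry": 0, "rz": -0.097, "hand": 0.03}, {"x": 0, "y": 0, "z": 0, "rx": 0, "ry": 0, "rz": 0, "hand": 0.03}, {"x": 0, "y": 0, "z": 0, "rx": 0, "ry": 0, "rz": 0, "hand": 0.03}]}}

```text
time: 18.85
tool_pos: [0.5697, -0.073, 0.1888]
ee_rot: [-1.571, -0.001, -1.787]
wrist_force: [-0.4, -0.2, -0.2]
width: 0.0302
```

```bash
python3 st.py
python3 - <<'E'
from h import *
s=take('side','side5'); t=take('top','top5'); crop('side5',250,110,350,210,7); crop('top5',210,165,340,255,6)
o=robot.get_obs()
print((proj(s,o['tool_pos'])-[250,110]+.5)*7, (proj(t,o['tool_pos'])-[210,165]+.5)*6)
T=load('top0');print(pt_range(T,231,198), pt_range(T,229,200))
E
```

```text
18.85 [ 0.5697 -0.073   0.1888] [-9.001e+01 -5.000e-02 -1.024e+02] F [-0.41 -0.17 -0.17] T [-0.027  0.019  0.009] 0.030243808580972295 1.562
[255.97765656 405.20187669] [398.92704471 228.05671309]
[0.60631455 0.08575446 0.02952091] [0.59777479 0.09232555 0.03313937]
```

View pics/side5_c250_110.png

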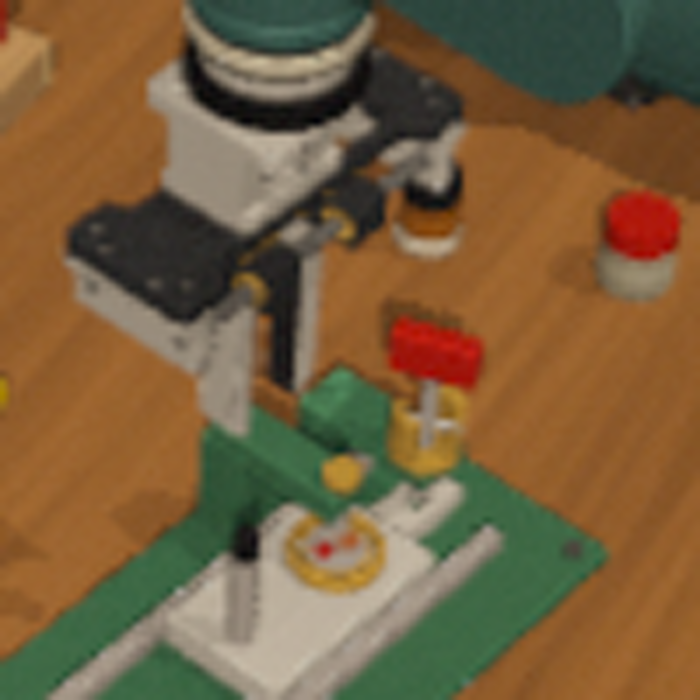

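View pics/top5_c210_165.png

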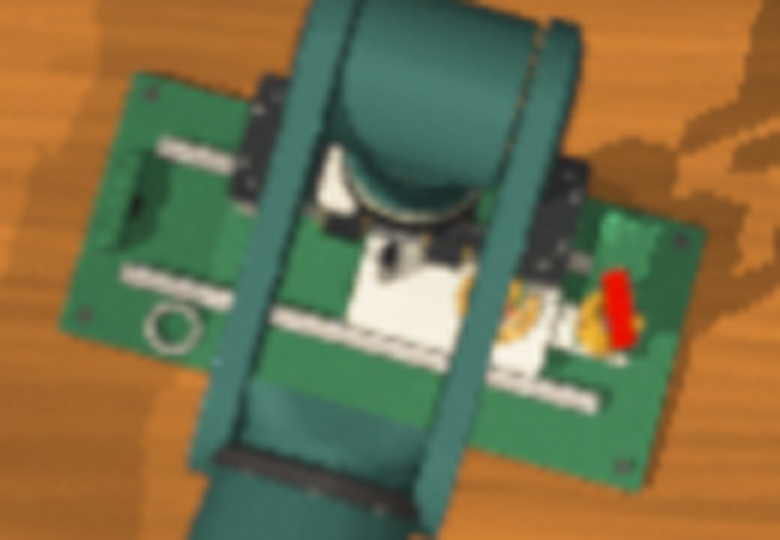

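The knob is parked in the raised position by itself: the T-grip is turned in the top crop at (620,310), and the pin rests in the collar in the side crop at (435,425). Next I'll lower the jaws around the post.

Request:
{"name": "play_rows", "arguments": {"steps": [{"x": 0, "y": 0, "z": -0.04, "rx": 0, "ry": 0, "rz": 0, "hand": 0.03}, {"x": 0, "y": 0, "z": -0.03, "rx": 0, "ry": 0, "rz": 0, "hand": 0.03}, {"x": 0, "y": 0, "z": -0.01, "rx": 0, "ry": 0, "rz": 0, "hand": 0.03}, {"x": 0, "y": 0, "z": 0, "rx": 0, "ry": 0, "rz": 0, "hand": 0.03}]}}

```text
time: 19.45
tool_pos: [0.5696, -0.0734, 0.1087]
ee_rot: [-1.572, -0.0, -1.789]
wrist_force: [0.7, -0.2, 0.8]
width: 0.03
```

```bash
python3 st.py
python3 - <<'E'
from h import *
s=take('side','side6'); crop('side6',250,130,330,210,8)
E
```

```text
19.45 [ 0.5696 -0.0734  0.1087] [-9.0050e+01 -1.0000e-02 -1.0251e+02] F [ 0.7  -0.17  0.77] T [ 0.057  0.016 -0.007] 0.02996248466928963 1.562
```

View pics/side6_c250_130.png

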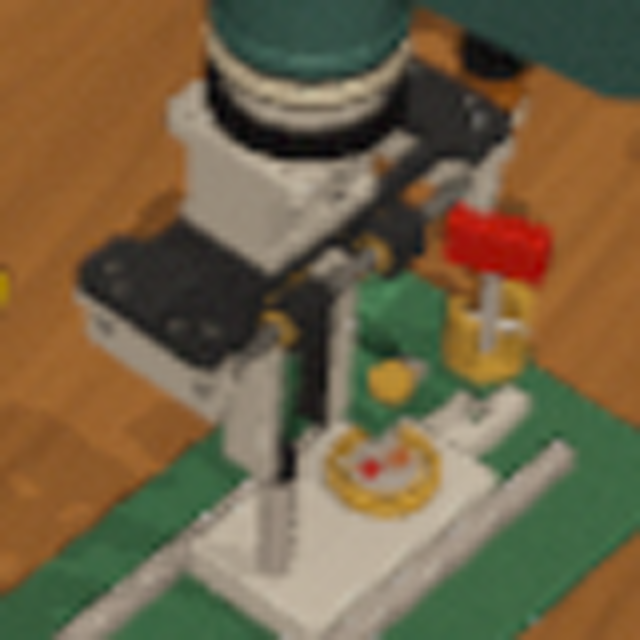

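Request:
{"name": "play_rows", "arguments": {"steps": [{"x": 0, "y": 0, "z": -0.01, "rx": 0, "ry": 0, "rz": 0, "hand": 0.03}, {"x": 0, "y": 0, "z": -0.01, "rx": 0, "ry": 0, "rz": 0, "hand": 0.03}, {"x": 0, "y": 0, "z": -0.01, "rx": 0, "ry": 0, "rz": 0, "hand": 0.024}, {"x": 0, "y": 0, "z": 0, "rx": 0, "ry": 0, "rz": 0, "hand": 0.02}, {"x": 0, "y": 0, "z": 0, "rx": 0, "ry": 0, "rz": 0, "hand": 0.018}, {"x": 0, "y": 0, "z": 0, "rx": 0, "ry": 0, "rz": 0, "hand": 0.018}]}}

```text
time: 20.25
tool_pos: [0.5702, -0.0727, 0.0794]
ee_rot: [-1.57, -0.0, -1.788]
wrist_force: [-0.1, 0.9, -0.5]
width: 0.018
```

```bash
python3 st.py
python3 - <<'E'
from h import *
s=take('side','side7'); crop('side7',250,130,330,210,8)
E
```

```text
20.25 [ 0.5702 -0.0727  0.0794] [-8.9950e+01 -1.0000e-02 -1.0244e+02] F [-0.09  0.87 -0.52] T [0.044 0.009 0.016] 0.01802523044647835 1.563
```

View pics/side7_c250_130.png

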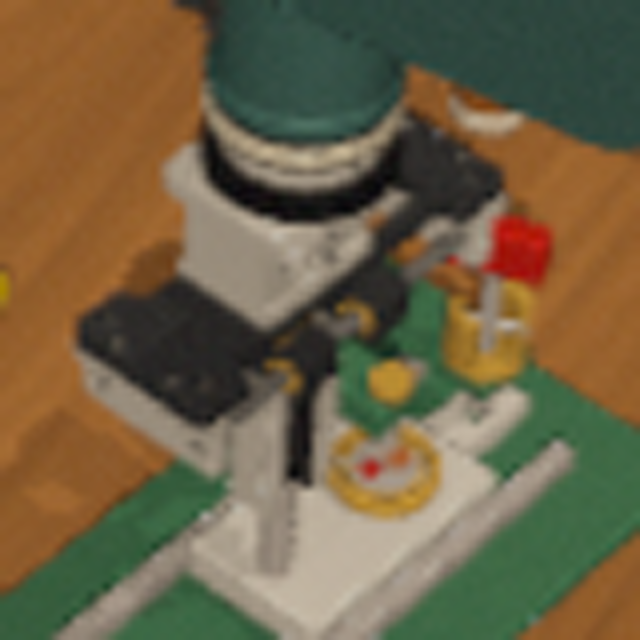

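Request:
{"name": "play_rows", "arguments": {"steps": [{"x": 0.001, "y": 0.005, "z": 0, "rx": 0, "ry": 0, "rz": 0, "hand": 0.016}, {"x": 0.001, "y": 0.005, "z": 0, "rx": 0, "ry": 0, "rz": 0, "hand": 0.016}, {"x": 0.001, "y": 0.005, "z": 0, "rx": 0, "ry": 0, "rz": 0, "hand": 0.016}]}}

```text
time: 20.68
tool_pos: [0.5734, -0.0575, 0.0793]
ee_rot: [-1.569, -0.001, -1.788]
wrist_force: [0.7, -2.5, 0.0]
width: 0.016
```

```bash
python3 st.py
python3 - <<'E'
from h import *
s=take('side','side8'); crop('side8',250,130,330,210,8)
E
```

```text
20.675 [ 0.5734 -0.0575  0.0793] [-8.9920e+01 -3.0000e-02 -1.0244e+02] F [ 0.75 -2.46  0.  ] T [-0.321 -0.119  0.012] 0.01601648192940845 1.59
```

View pics/side8_c250_130.png

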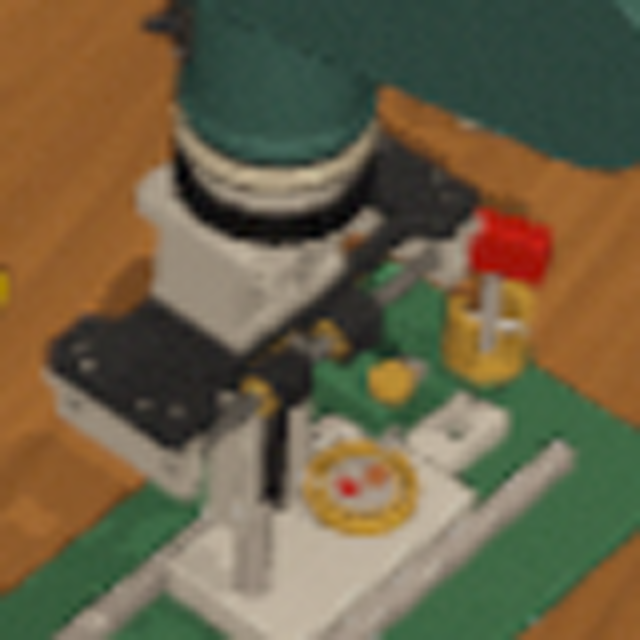

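Request:
{"name": "play_rows", "arguments": {"steps": [{"x": 0.0011, "y": 0.005, "z": 0, "rx": 0, "ry": 0, "rz": 0, "hand": 0.016}, {"x": 0.0011, "y": 0.005, "z": 0, "rx": 0, "ry": 0, "rz": 0, "hand": 0.016}, {"x": 0.0011, "y": 0.005, "z": 0, "rx": 0, "ry": 0, "rz": 0, "hand": 0.016}, {"x": 0.0011, "y": 0.005, "z": 0, "rx": 0, "ry": 0, "rz": 0, "hand": 0.016}, {"x": 0.0011, "y": 0.005, "z": 0, "rx": 0, "ry": 0, "rz": 0, "hand": 0.016}, {"x": 0.0011, "y": 0.005, "z": 0, "rx": 0, "ry": 0, "rz": 0, "hand": 0.016}, {"x": 0.0011, "y": 0.005, "z": 0, "rx": 0, "ry": 0, "rz": 0, "hand": 0.016}, {"x": 0.0011, "y": 0.005, "z": 0, "rx": 0, "ry": 0, "rz": 0, "hand": 0.016}]}}

```text
time: 21.72
tool_pos: [0.5817, -0.0173, 0.0789]
ee_rot: [-1.571, -0.0, -1.788]
wrist_force: [0.6, -1.5, 1.1]
width: 0.0158
```

Request:
{"name": "play_rows", "arguments": {"steps": [{"x": 0.0011, "y": 0.005, "z": 0, "rx": 0, "ry": 0, "rz": 0, "hand": 0.016}, {"x": 0.0011, "y": 0.005, "z": 0, "rx": 0, "ry": 0, "rz": 0, "hand": 0.016}, {"x": 0.0011, "y": 0.005, "z": 0, "rx": 0, "ry": 0, "rz": 0, "hand": 0.016}, {"x": 0.0011, "y": 0.005, "z": 0, "rx": 0, "ry": 0, "rz": 0, "hand": 0.016}, {"x": 0.0011, "y": 0.005, "z": 0, "rx": 0, "ry": 0, "rz": 0, "hand": 0.016}, {"x": 0.0011, "y": 0.005, "z": 0, "rx": 0, "ry": 0, "rz": 0, "hand": 0.016}, {"x": 0.0011, "y": 0.005, "z": 0, "rx": 0, "ry": 0, "rz": 0, "hand": 0.016}]}}

```text
time: 22.6
tool_pos: [0.5894, 0.0177, 0.0789]
ee_rot: [-1.571, -0.0, -1.788]
wrist_force: [0.3, -2.5, 0.6]
width: 0.0159
```

```bash
python3 st.py
python3 - <<'E'
from h import *
s=take('side','side9'); crop('side9',215,130,335,240,6)
E
```

```text
22.6 [0.5894 0.0177 0.0789] [-9.0000e+01 -1.0000e-02 -1.0244e+02] F [ 0.31 -2.47  0.58] T [-0.317 -0.096 -0.025] 0.015938048725729244 1.722
```

View pics/side9_c215_130.png

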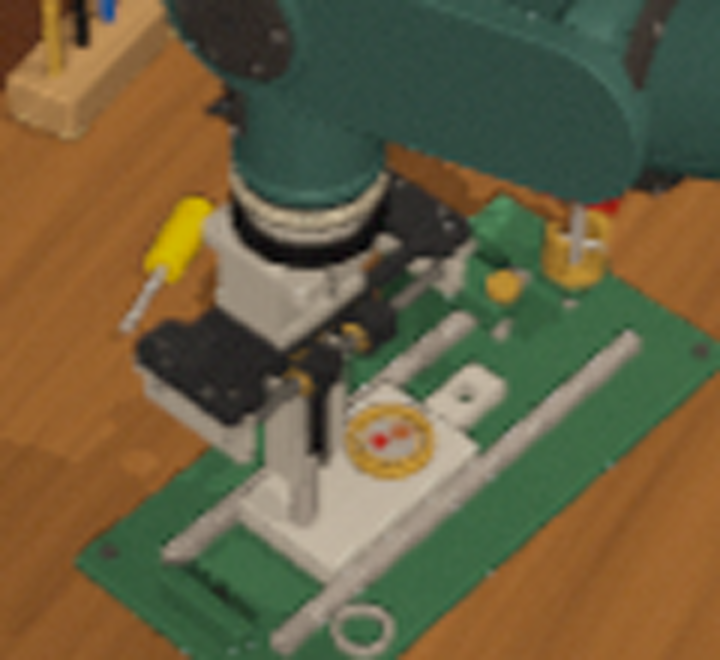

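Request:
{"name": "play_rows", "arguments": {"steps": [{"x": 0.0011, "y": 0.005, "z": 0, "rx": 0, "ry": 0, "rz": 0, "hand": 0.016}, {"x": 0.0011, "y": 0.005, "z": 0, "rx": 0, "ry": 0, "rz": 0, "hand": 0.016}, {"x": 0.0011, "y": 0.005, "z": 0, "rx": 0, "ry": 0, "rz": 0, "hand": 0.016}, {"x": 0.0011, "y": 0.005, "z": 0, "rx": 0, "ry": 0, "rz": 0, "hand": 0.016}, {"x": 0.0011, "y": 0.005, "z": 0, "rx": 0, "ry": 0, "rz": 0, "hand": 0.016}, {"x": 0.0011, "y": 0.005, "z": 0, "rx": 0, "ry": 0, "rz": 0, "hand": 0.016}, {"x": 0.0006, "y": 0.003, "z": 0, "rx": 0, "ry": 0, "rz": 0, "hand": 0.016}, {"x": 0.0004, "y": 0.002, "z": 0, "rx": 0, "ry": 0, "rz": 0, "hand": 0.016}]}}

```text
time: 23.65
tool_pos: [0.5969, 0.0526, 0.0788]
ee_rot: [-1.571, -0.0, -1.788]
wrist_force: [-0.8, -1.0, -0.5]
width: 0.016
```

Request:
{"name": "play_rows", "arguments": {"steps": [{"x": 0.0004, "y": 0.0015, "z": 0, "rx": 0, "ry": 0, "rz": 0, "hand": 0.016}, {"x": 0.0003, "y": 0.0015, "z": 0, "rx": 0, "ry": 0, "rz": 0, "hand": 0.016}, {"x": 0.0003, "y": 0.001, "z": 0, "rx": 0, "ry": 0, "rz": 0, "hand": 0.016}, {"x": 0.0002, "y": 0.001, "z": 0, "rx": 0, "ry": 0, "rz": 0, "hand": 0.016}]}}

```text
time: 24.15
tool_pos: [0.598, 0.0574, 0.0788]
ee_rot: [-1.571, -0.0, -1.788]
wrist_force: [-0.9, -2.0, -0.2]
width: 0.0161
```

```bash
cat >> st.py <<'E'
d=o['tool_pos'][:2]-[.5668,-.0873]; print('basey',d@[.2125,.977],'x',d@[.977,-.2125])
E
python3 st.py
```

```text
24.15 [0.598  0.0574 0.0788] [-9.0020e+01 -1.0000e-02 -1.0245e+02] F [-0.93 -2.01 -0.19] T [-0.214  0.109 -0.003] 0.016069255883735912 1.79
basey 0.14801234415278214 x -0.000281670322927606
```

1 mm rows now, with force checks.

Request:
{"name": "play_rows", "arguments": {"steps": [{"x": 0.0002, "y": 0.001, "z": 0, "rx": 0, "ry": 0, "rz": 0, "hand": 0.016}, {"x": 0.0002, "y": 0.001, "z": 0, "rx": 0, "ry": 0, "rz": 0, "hand": 0.016}, {"x": 0.0002, "y": 0.001, "z": 0, "rx": 0, "ry": 0, "rz": 0, "hand": 0.016}, {"x": 0.0002, "y": 0.001, "z": 0, "rx": 0, "ry": 0, "rz": 0, "hand": 0.016}]}}

```text
time: 24.65
tool_pos: [0.5989, 0.0615, 0.0788]
ee_rot: [-1.571, -0.0, -1.788]
wrist_force: [-1.0, -1.4, -1.1]
width: 0.0161
```

Request:
{"name": "play_rows", "arguments": {"steps": [{"x": 0.0002, "y": 0.001, "z": 0, "rx": 0, "ry": 0, "rz": 0, "hand": 0.016}, {"x": 0.0002, "y": 0.001, "z": 0, "rx": 0, "ry": 0, "rz": 0, "hand": 0.016}]}}

```text
time: 24.9
tool_pos: [0.5993, 0.0634, 0.0788]
ee_rot: [-1.571, -0.0, -1.788]
wrist_force: [-1.4, -0.3, -1.8]
width: 0.0158
```

```bash
python3 st.py
```

```text
24.9 [0.5993 0.0634 0.0788] [-9.0000e+01 -1.0000e-02 -1.0245e+02] F [-1.37 -0.33 -1.77] T [-0.239  0.121 -0.039] 0.01579920893789469 1.799
basey 0.15418766447937307 x -0.0002495398559247894
```

Request:
{"name": "play_rows", "arguments": {"steps": [{"x": 0.0002, "y": 0.001, "z": 0, "rx": 0, "ry": 0, "rz": 0, "hand": 0.016}, {"x": 0, "y": 0, "z": 0, "rx": 0, "ry": 0, "rz": 0, "hand": 0.016}]}}

```text
time: 25.15
tool_pos: [0.5996, 0.0646, 0.0789]
ee_rot: [-1.571, 0.0, -1.788]
wrist_force: [-1.2, -1.3, -0.6]
width: 0.0162
```

Request:
{"name": "play_rows", "arguments": {"steps": [{"x": 0.0002, "y": 0.001, "z": 0, "rx": 0, "ry": 0, "rz": 0, "hand": 0.016}, {"x": 0, "y": 0, "z": 0, "rx": 0, "ry": 0, "rz": 0, "hand": 0.016}]}}

```text
time: 25.4
tool_pos: [0.5998, 0.0653, 0.079]
ee_rot: [-1.571, -0.0, -1.788]
wrist_force: [-0.3, -1.9, -1.2]
width: 0.0161
```

```bash
python3 st.py
```

```text
25.4 [0.5998 0.0653 0.079 ] [-8.9990e+01 -2.0000e-02 -1.0244e+02] F [-0.27 -1.92 -1.21] T [-0.287  0.104  0.009] 0.016132515221482197 1.803
basey 0.15611328589800236 x -0.0001727177314663625
```

Request:
{"name": "play_rows", "arguments": {"steps": [{"x": 0.0002, "y": 0.001, "z": 0, "rx": 0, "ry": 0, "rz": 0, "hand": 0.016}, {"x": 0, "y": 0, "z": 0, "rx": 0, "ry": 0, "rz": 0, "hand": 0.016}]}}

```text
time: 25.65
tool_pos: [0.5998, 0.0654, 0.0789]
ee_rot: [-1.571, -0.002, -1.788]
wrist_force: [-1.6, -5.4, -0.6]
width: 0.0159
```

```bash
python3 st.py
```

```text
25.65 [0.5998 0.0654 0.0789] [ -90.     -0.12 -102.47] F [-1.6  -5.41 -0.59] T [-0.923  0.249 -0.022] 0.0159474253560939 1.804
basey 0.15617660773805672 x -0.00019315695653464304
```

Request:
{"name": "play_rows", "arguments": {"steps": [{"x": 0.0002, "y": 0.001, "z": 0, "rx": 0, "ry": 0, "rz": 0, "hand": 0.016}, {"x": 0, "y": 0, "z": 0, "rx": 0, "ry": 0, "rz": 0, "hand": 0.016}]}}

```text
time: 25.9
tool_pos: [0.5998, 0.0654, 0.0789]
ee_rot: [-1.571, -0.004, -1.789]
wrist_force: [-1.6, -7.0, -0.6]
width: 0.0159
```

```bash
python3 st.py
```

```text
25.9 [0.5998 0.0654 0.0789] [ -90.01   -0.21 -102.49] F [-1.57 -7.   -0.56] T [-1.195  0.307  0.024] 0.0159417744900707 1.806
basey 0.1562226708144863 x -0.00017651887950664857
```

The carriage is on the buffer: push force about 7 N and the motion has stopped. I'll open and rise.

Request:
{"name": "play_rows", "arguments": {"steps": [{"x": -0.0004, "y": -0.002, "z": 0, "rx": 0, "ry": 0, "rz": 0, "hand": 0.018}, {"x": 0, "y": 0, "z": 0, "rx": 0, "ry": 0, "rz": 0, "hand": 0.024}, {"x": 0, "y": 0, "z": 0, "rx": 0, "ry": 0, "rz": 0, "hand": 0.03}, {"x": 0, "y": 0, "z": 0, "rx": 0, "ry": 0, "rz": 0, "hand": 0.03}, {"x": 0, "y": 0, "z": 0.02, "rx": 0, "ry": 0, "rz": 0, "hand": 0.03}, {"x": 0, "y": 0, "z": 0.04, "rx": 0, "ry": 0, "rz": 0, "hand": 0.03}, {"x": 0, "y": 0, "z": 0.06, "rx": 0, "ry": 0, "rz": 0, "hand": 0.03}, {"x": 0, "y": 0, "z": 0.06, "rx": 0, "ry": 0, "rz": 0, "hand": 0.03}]}}

```text
time: 26.9
tool_pos: [0.5994, 0.0657, 0.2604]
ee_rot: [-1.571, 0.0, -1.788]
wrist_force: [0.3, 0.2, -0.5]
width: 0.03
```

Request:
{"name": "play_rows", "arguments": {"steps": [{"x": -0.03, "y": 0.03, "z": 0, "rx": 0, "ry": 0, "rz": 0, "hand": 0.03}, {"x": -0.05, "y": 0.05, "z": 0, "rx": 0, "ry": 0, "rz": 0, "hand": 0.03}, {"x": -0.05, "y": 0.05, "z": 0, "rx": 0, "ry": 0, "rz": 0, "hand": 0.03}, {"x": -0.04, "y": 0.05, "z": 0, "rx": 0, "ry": 0, "rz": 0, "hand": 0.03}, {"x": -0.03, "y": 0.05, "z": 0, "rx": 0, "ry": 0, "rz": 0, "hand": 0.03}, {"x": 0, "y": 0, "z": 0, "rx": 0, "ry": 0, "rz": 0, "hand": 0.03}, {"x": 0, "y": 0, "z": 0, "rx": 0, "ry": 0, "rz": 0, "hand": 0.03}, {"x": 0, "y": 0, "z": 0, "rx": 0, "ry": 0, "rz": 0, "hand": 0.03}]}}

```text
time: 27.9
tool_pos: [0.4132, 0.2815, 0.2588]
ee_rot: [-1.571, -0.0, -1.79]
wrist_force: [0.4, -0.5, 0.5]
width: 0.03
```

```bash
python3 st.py
python3 - <<'E'
from h import *
s=take('side','sideA'); t=take('top','topA'); crop('sideA',220,140,345,255,6); crop('topA',210,165,340,255,6)
E
```

```text
27.9 [0.4132 0.2815 0.2588] [-9.0000e+01 -3.0000e-02 -1.0257e+02] F [ 0.43 -0.53  0.51] T [ 0.039 -0.009 -0.011] 0.03000404242123141 2.275
basey 0.327693769372693 x -0.22848829978483276
```

View pics/sideA_c220_140.png

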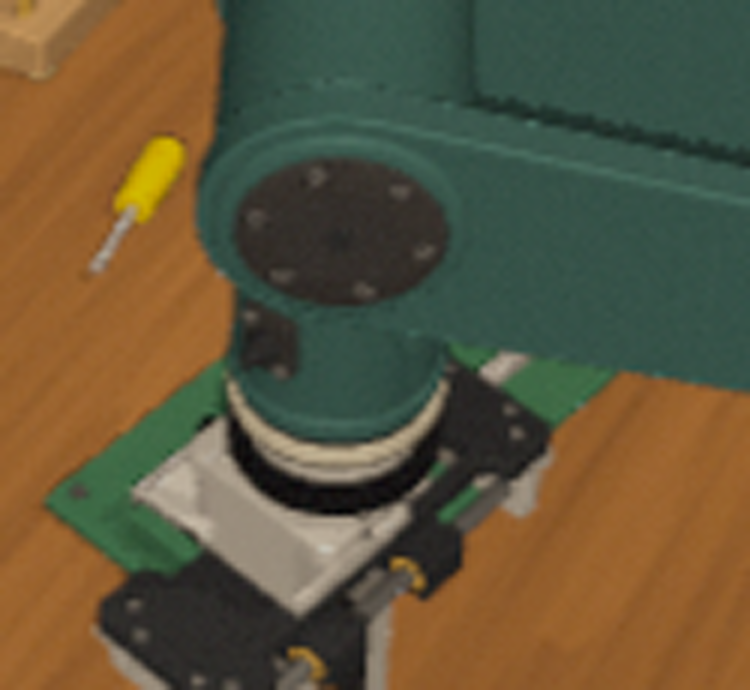

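View pics/topA_c210_165.png

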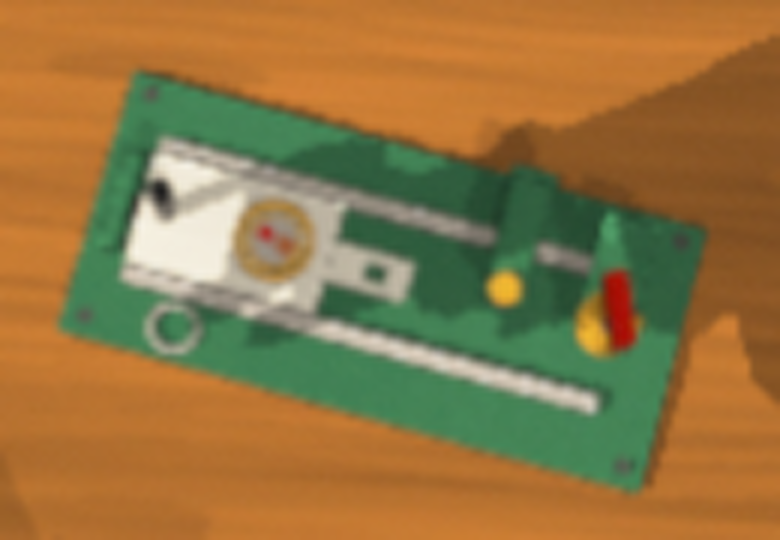

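```bash
python3 - <<'E'
from h import *
t0=load('top0');t=load('topA')
c=lambda p:(np.array(p)+.5)/6-.5+[210,165]
a=pt_z(t0,*c((391,254)),.105);b=pt_z(t,*c((161,192)),.105);print(a,b,np.linalg.norm(b-a))
E
python3 - <<'E'
import cv2,numpy as np
def cap(n,x0,x1,y0,y1):
    im=cv2.imread(f'pics/{n}.png')[y0:y1,x0:x1].max(2); w=np.clip(75-im.astype(float),0,None); v,u=np.mgrid[y0:y1,x0:x1]
    return (u*w).sum()/w.sum(),(v*w).sum()/w.sum()
import sys; sys.path.insert(0,'.')
from h import load,pt_z
p=cap('top0',271,280,203,213);q=cap('topA',232,241,192,202);print(p,q)
print(np.linalg.norm(pt_z(load('top0'),*p,.105)-pt_z(load('topA'),*q,.105)))
E
```

```text
[ 0.56942519 -0.07319801  0.105     ] [0.59812774 0.0627669  0.105     ] 0.1389614893238503
(np.float64(274.5), np.float64(207.3139534883721)) (np.float64(236.2905982905983), np.float64(196.5897435897436))
0.1389082352357701
```

```bash
python3 -c "
from bench import workorder
print(workorder.close_job())"
```

```text
the job is handed in; nothing more can be done
None
```

The knob is parked in its rest notch, the carriage is at the rubber stop, and I handed the job in at about 28 s of the 72 s allowed. No verdict was reported.

- **Knob:** I lifted it about 18 mm and twisted it counter-clockwise. The stop came at about 65°, where the torque peaked at 0.36 Nm. I backed off to the estimated middle of the notch and lowered it until the notch carried the spring load, with the pull at the wrist falling from about 10 N to 0. After letting go, the pictures showed the T-grip still raised and turned. That puts the plunger at about 12 mm, worked out from the gripper's height.
- **Carriage:** I pushed it along by its post with loosely closed fingers at about 2 N. At the buffer the push was about 7 N and the carriage stopped. The top picture after release shows the post moved about 139 mm, give or take 1 mm, against the 136 mm needed.
- **Everything else:** The movement is still in its ring, and the case ring and screwdriver are where they were. I did not compare the tweezers, jars, loupe and dish against the start pictures, but the gripper never worked near them. The wrist force was near zero throughout the retreat.

No checks failed. In the last side picture the arm hid the carriage and knob, so the final look at both rests on the top camera alone.

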